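# Set up the voucher binder: thread spool on, setting rod held in the needle guide

## Robot

A 6-joint arm with a two-finger parallel gripper is mounted at the origin on the work surface. World frame = base frame: x ahead of the robot, y to its left, z up, the work surface at z = 0. Lengths are in m, angles in rad, forces in N, time in s.
With the tool pointing down it reaches from about 0.375 to 0.9 m from the base axis. Payload 3.1 kg.
Tool frame: the origin (TCP) lies at the very end of the fingers, on their centre line; the grasp point (between the pads) lies 19 mm behind it; x points along the fingers, y is the direction in which the jaws open and shut, and the axes are right-handed (so a half turn about x gives the same grasp; the last joint's range is limited). The gripper opens to 85 mm and grips with 20 to 120 N. Pads are 22 mm wide; open, the fingers measure 114 mm over their backs; the gripper's body (76 mm by 85 mm) begins 54 mm behind the grasp point. The pads swing forward as they close: fully open they stand 13 mm farther back than shut.
Start: joints at [1.085, 0.527, 1.433, -0, 1.181, -0.178], TCP at [0.189, 0.596, 0.205] pointing down, gripper open.
Joint ranges: [-3.08, 3.08], [-0.75, 2.2], [0.22, 2.44], [-1.43, 4.57], [0, 2.65], [-2.85, 2.85]. Speed limits (rad/s): [2.79, 2.79, 3.14, 3.14, 3.14, 3.14].

## Interface

Orientations are given as a unit quaternion [x, y, z, w].
In Python, from station import manip gives the robot as it stands.
- The arm moves only by the shell command python3 -m jog 'ROWS' [FORCE]. ROWS is a JSON object of lists of equal length, an entry for each row: "linear": the shift along the tool's x, y, z in cm, a list of three; "twist": the turn about the tool's x in rad; "claw": the opening, from -1 (shut) to 1 (fully open). A call has 1 to 20 rows; each row is the pose to reach, as a shift and turn from the pose commanded when the call began, along the tool's axes at that moment; what a row does not reach only later rows make up. A row lasts 1/12 s, in which the tool goes at most 41.7 mm and 7.16 degrees, less where a joint would pass 70% of its speed; a pose out of reach is approached as far as the arm can. A call with a gripper value outside its range is refused whole. The fingers move at their own pace and stop on an object; FORCE is the grip in N (left out, the last holds). Time passes only in rows, so rows that repeat a pose let the fingers close. It gives the time, the measured TCP pose, the force and the opening at its end, in the units of the state.
- manip.sense(): the state, without advancing time (a new reading comes with each control period).
- manip.snapshot(name): name is "scene" or "top" or "wrist"; returns a dict with "pixels" (420x560x3 uint8, red, green, blue), "camera_matrix" (3x3 intrinsics, pixels), "R" (3x3) and "t" (3): a world point X has camera coordinates R X + t. Camera axes: x right, y down, z forward; pixel columns grow to the right and rows downward; lengths in m; the calibration is good to about 2 mm. The wrist camera is an equidistant fisheye: a pixel r from the principal point sees the ray r / f radians off the axis. A picture is of the moment at which its call begins. There is no depth.
- manip.sign_off(): hands the job in, once; it reports no verdict.
The state is a dict: "t": time; "q": joint angles; "qd": joint speeds; "tau": joint torques, N m; "tcp_pos": TCP position; "tool_rot": TCP orientation; "force": force on the tool from outside, world axes, zero at the start; "ft_torque": the same for the moment, N m; "finger_gap": opening from 0.0 (shut) to 1.0 (fully open).
Only numpy, scipy, OpenCV 4.12 (cv2) and the standard library are available. Lean on these libraries where they do the work, as an engineer would, in place of code of your own. Each camera call takes 0.05 s, during which the arm holds its last target.

## Task

Get the binding machine ready: first lower the red thread spool (do not drop it) onto the thread stand's spindle until it sits flat on the platter, and let go of it. Then draw the setting rod up out of its stand and lower it into the machine's needle guide, without the rod ever touching the machine, until the guide's upper rim is at the middle of the rod's red band. Finish while still holding it there in the gripper, upright, still and centred in the hole; leave the other things on the desk where they are.

Things in the scene. Friction and masses are not known exactly. Their poses are not given: they have to be found in the camera images.
- spool: the RED spool of binding thread, loose, standing on the desk on its end: cylinder 56 mm diameter, 40 mm tall, red flanges 4 mm thick at both ends, red thread (54 mm diameter) between, an 18 mm through bore up the middle; about 90 g. Origin: centre of its underside; z up along its bore. Grip it across its diameter.
- thread_stand: fixed thread stand: round grey foot 90 mm across and 12 mm high, on it a steel platter 64 mm across, its top 18 mm above the desk, and in the middle an upright steel spindle 10 mm in diameter, 58 mm above the platter (top 76 mm above the desk, last 6 mm tapered). Origin: centre of the foot on the desk, z up along the spindle.
- spindle_foot (a point): point on the spindle's axis at the platter's top, 18 mm above the desk, where the centre of the spool's underside belongs; z up
- rod: the setting rod, loose, hanging upright in the rod stand: steel, 10 mm diameter, 100 mm long (last 4 mm tapered), RED band from 42 to 58 mm above the tip; above it a steel collar 28 mm across (100 to 104 mm above the tip) and a round black handle, 22 mm diameter, 104 to 150 mm above the tip, yellow ring near the top. 90 g. Origin: the tip's end; z up along the rod to the handle.
- rod_stand: fixed stand of the rod: black foot 70 x 70 x 8 mm, two grey side plates, black top plate 50 x 50 mm, its top 112 mm above the desk, with a 14 mm hole; the rod hangs in the hole by its collar, tip 12 mm above the desk, and is drawn straight up (100 mm to clear). Origin: on the desk, under the hole.
- guide: fixed binding machine: grey base plate 150 x 130 x 16 mm, white column at its own +x end, white arm 20 mm thick and 56 mm wide carrying the needle guide: an upright round hole, 22 mm diameter, through the arm, 80 to 100 mm above the desk. Nothing is higher than the arm's top; 64 mm free between arm and base plate. Origin: on the desk straight under the hole; z up.
- guide_mouth (a point): centre of the guide hole at its upper rim, on the arm's top face, 100 mm above the desk; z up along the hole
- spare_spool: bystander: a spool of the same shape and size, all BLUE (56 mm diameter, 40 mm tall); origin centre of its underside; leave it
- mug: bystander: white lidded mug with red handle, 80 mm diameter, 114 mm high with its knob; handle towards its own +y; origin centre of the underside
- coffee_cup: bystander: brown takeaway cup with black lid, 82 mm across, 133 mm tall; origin centre of the underside
- calculator: bystander: white desk calculator lying flat, 140 (x) x 85 (y) x 24 mm; origin centre of the underside
- stapler: bystander: blue and black stapler, 130 (x) x 36 (y) x 44 mm; origin centre of the underside
- phone: bystander: black phone lying flat, 150 (x) x 72 (y) x 10 mm; origin centre of the underside
- pen_pot: bystander: dark round pot of pens, 76 mm diameter, 155 mm tall with pens; origin centre of the underside

How it is judged:
By the outcome, as a careful person would: the job done as asked, in the order asked, and still so for the second after the job is handed in, while the arm keeps its last pose, push and grip.
It also fails if it takes over 72 s, if anything falls off the work surface, if the arm or the gripper's body presses on something with over 40 N, if the wrist force passes 120 N, or if a joint passes its speed limit or range.

## Working session

There is one attempt and no reset: what is moved stays moved. The work goes in short steps, Python scripts to look and compute and a shell command to move; the robot and the scene stay as the last step left them, time stands still between calls to the robot, and variables do not carry over. Pictures are saved under pics/ and viewed, and the job is handed in when it is done.

```bash
mkdir -p pics; ls; python3 - <<'E'
from station import manip
import cv2
print(manip.sense())
for n in ["scene","top","wrist"]:
    s=manip.snapshot(n); cv2.imwrite(f"pics/{n}0.png",s["pixels"][:,:,::-1]); print(n,s["camera_matrix"],s["R"],s["t"])
E
```

```text
pics
{'t': 0.0, 'q': array([ 1.08451401e+00,  5.28441268e-01,  1.43388998e+00,  2.73745399e-05,
        1.18138360e+00, -1.78519493e-01]), 'qd': array([-0.00046192,  0.00094167, -0.0010336 , -0.00225695,  0.00060496,
       -0.00012505]), 'tau': array([ 2.27693145e-04, -4.42353559e+01, -1.78023541e+01, -2.01222524e-04,
        8.51105258e-03, -7.64421806e-07]), 'tcp_pos': array([0.18894586, 0.59496152, 0.20425288]), 'tool_rot': array([ 0.10767893,  0.69900366, -0.10909156,  0.69849707]), 'force': array([ 0.80487884, -0.25837838, -0.03499138]), 'ft_torque': array([ 0.01562136, -0.03053837,  0.01587669]), 'finger_gap': 1.000326003777807}
scene [[529.17192407   0.         286.74552796]
 [  0.         529.17192407 208.53617451]
 [  0.           0.           1.        ]] [[-0.15260551  0.988194   -0.01357136]
 [ 0.72884947  0.10325985 -0.67684257]
 [-0.66745038 -0.11318138 -0.73600269]] [ 0.06881946 -0.36520193  1.91343194]
top [[505.32099095   0.         279.71967969]
 [  0.         505.32099095 212.75178128]
 [  0.           0.           1.        ]] [[-0.02962627 -0.99954956 -0.00479167]
 [-0.99521148  0.02994374 -0.0930456 ]
 [ 0.09314717  0.00201213 -0.99565032]] [0.01742743 0.57594635 1.61276826]
wrist [[325.1922621    0.         282.39121218]
 [  0.         325.1922621  212.20570915]
 [  0.           0.           1.        ]] [[ 0.30364378  0.95278332 -0.00209871]
 [ 0.91941784 -0.29243123  0.262973  ]
 [ 0.24994256 -0.0817797  -0.96480091]] [-0.62341722 -0.03319376  0.37786484]
```

View pics/scene0.png

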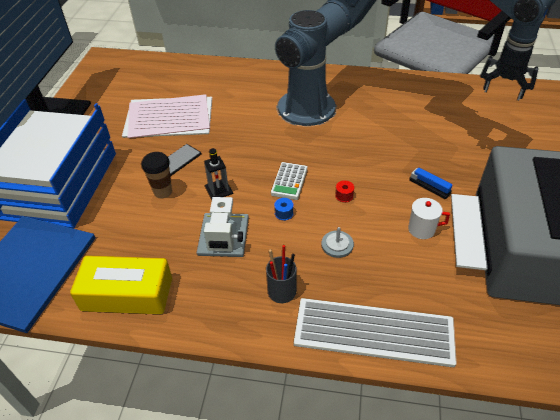

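View pics/top0.png

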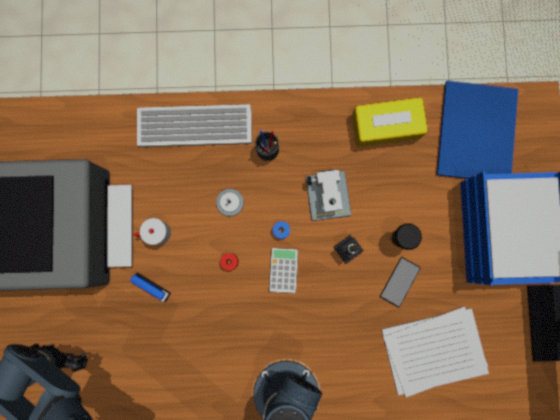

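View pics/wrist0.png

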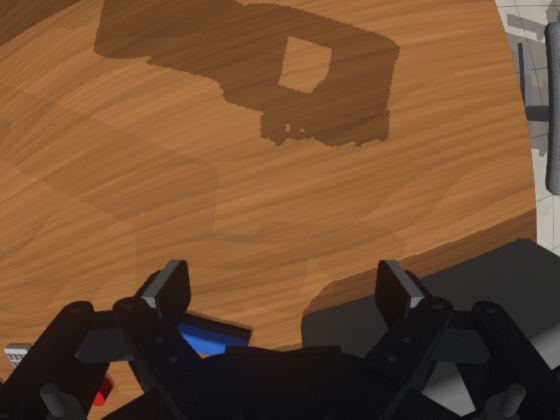

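The red spool is at about (229,262) in the top view, the stand at (229,202), the rod stand at (348,248) and the guide at (330,190). I'll zoom in on these.

```bash
python3 - <<'E'
import cv2
t=cv2.imread("pics/top0.png")
a=t[180:280,205:295];cv2.imwrite("pics/c1.png",cv2.resize(a,None,fx=6,fy=6,interpolation=cv2.INTER_CUBIC))
a=t[160:270,295:425];cv2.imwrite("pics/c2.png",cv2.resize(a,None,fx=5,fy=5,interpolation=cv2.INTER_CUBIC))
t=cv2.imread("pics/scene0.png")
a=t[140:265,190:360];cv2.imwrite("pics/c3.png",cv2.resize(a,None,fx=4.5,fy=4.5,interpolation=cv2.INTER_CUBIC))
E
```

```text
(no output)
```

View pics/c1.png

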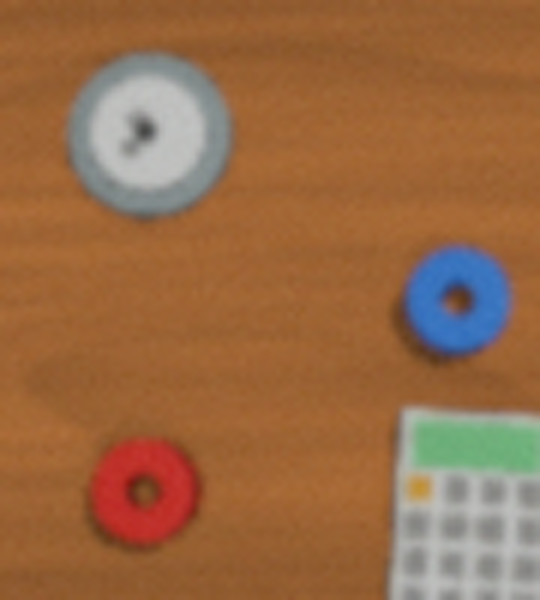

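View pics/c2.png

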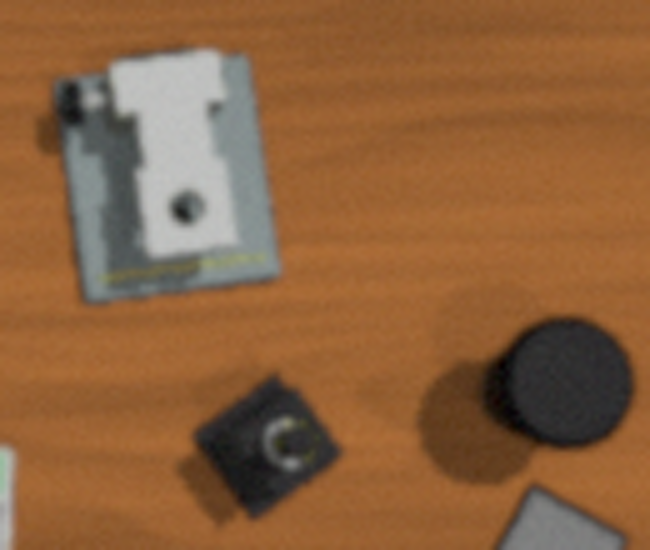

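View pics/c3.png

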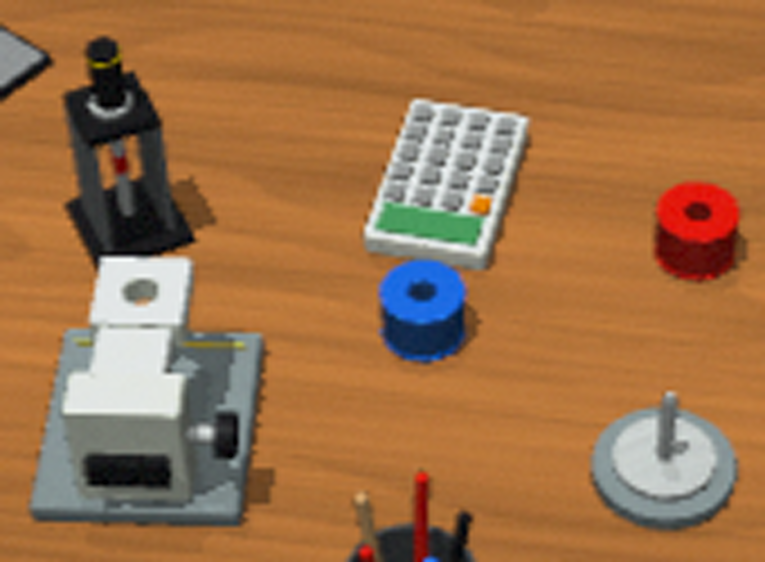

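```bash
cat > h.py <<'E'
import numpy as np, cv2
from scipy.optimize import least_squares
from scipy.spatial.transform import Rotation as Rn
CAM={"scene":(529.17192407,286.74552796,208.53617451,np.array([[-0.15260551,0.988194,-0.01357136],[0.72884947,0.10325985,-0.67684257],[-0.66745038,-0.11318138,-0.73600269]]),np.array([0.06881946,-0.36520193,1.91343194])),
"top":(505.32099095,279.71967969,212.75178128,np.array([[-0.02962627,-0.99954956,-0.00479167],[-0.99521148,0.02994374,-0.0930456],[0.09314717,0.00201213,-0.99565032]]),np.array([0.01742743,0.57594635,1.61276826]))}
def onz(cam,px,z):
    f,cx,cy,R,t=CAM[cam]
    d=R.T@np.array([(px[0]-cx)/f,(px[1]-cy)/f,1]); c=-R.T@t
    return (c+d*(z-c[2])/d[2])[:2]
def wray(s,px):
    K=s["camera_matrix"];d=np.array([px[0]-K[0,2],px[1]-K[1,2]]);r=np.hypot(*d);th=r/K[0,0]
    v=np.array([*(d/r*np.sin(th)),np.cos(th)]) if r>0 else np.array([0,0,1.])
    return -s["R"].T@s["t"], s["R"].T@v
def wonz(s,px,z):
    c,d=wray(s,px); return (c+d*(z-c[2])/d[2])[:2]
def wproj(s,X):
    v=s["R"]@np.asarray(X,float)+s["t"];th=np.arctan2(np.hypot(v[0],v[1]),v[2]);K=s["camera_matrix"]
    return K[:2,2]+K[0,0]*th*v[:2]/np.hypot(v[0],v[1])
def tool(st,target,yaw=None):
    "offset of target (world) from TCP in tool axes, cm"
    R=Rn.from_quat(st["tool_rot"]).as_matrix(); return R.T@(np.asarray(target)-st["tcp_pos"])*100
E
python3 - <<'E'
from h import *
from station import manip
u=lambda x,y,k,o:(o[0]+(x+.5)/k-.5,o[1]+(y+.5)/k-.5)
T=lambda n,x,y,z,k,o,c:print(n,c,onz(c,u(x,y,k,o),z).round(4))
a=(205,180);b=(295,160);s=(190,140)
T("spool",145,492,.04,6,a,"top");T("spool",698,211,.04,4.5,s,"scene")
T("blue",458,299,.04,6,a,"top");T("blue",423,291,.04,4.5,s,"scene")
T("foot",150,134,.012,6,a,"top");T("platter",149,131,.018,6,a,"top");T("platter",664,456,.018,4.5,s,"scene");T("spintop",670,394,.076,4.5,s,"scene")
T("hole",188,208,.1,5,b,"top");T("hole",141,291,.1,4.5,s,"scene")
T("collar",290,443,.116,5,b,"top");T("collar",110,103,.116,4.5,s,"scene");T("handtop",103,46,.162,4.5,s,"scene")
st=manip.sense();R=Rn.from_quat(st["tool_rot"]).as_matrix();print(R.round(3))
E
```

```text
spool top [0.4234 0.1674]
spool scene [0.4235 0.1717]
blue top [ 0.5212 -0.002 ]
blue scene [0.5209 0.0021]
foot top [0.6183 0.1637]
platter top [0.6192 0.1636]
platter scene [0.6175 0.1676]
spintop scene [0.6168 0.1679]
hole top [ 0.6005 -0.1638]
hole scene [ 0.6004 -0.1589]
collar top [ 0.4528 -0.2186]
collar scene [ 0.4541 -0.2133]
handtop scene [ 0.4508 -0.2133]
[[-0.001  0.303  0.953]
 [-0.001  0.953 -0.303]
 [-1.    -0.002 -0.   ]]
```

```bash
python3 -m jog '{"linear":[[0,-3,3],[0,-6,6],[0,-9,9],[0,-12,12],[0,-15,15],[0,-18,18.5],[0,-21,21.5],[0,-24,24.5],[0,-27,28],[0,-30,31],[0,-32,33.5],[0,-33.4,35.2],[0,-33.4,35.2],[0,-33.4,35.2],[0,-33.4,35.2],[0,-33.4,35.2]],"twist":[-0.05,-0.1,-0.15,-0.2,-0.25,-0.308,-0.308,-0.308,-0.308,-0.308,-0.308,-0.308,-0.308,-0.308,-0.308,-0.308],"claw":[1,1,1,1,1,1,1,1,1,1,1,1,1,1,1,1]}' 30
python3 - <<'E'
from h import *
from station import manip
s=manip.snapshot("wrist");cv2.imwrite("pics/w1.png",s["pixels"][:,:,::-1])
np.savez("w1.npz",**s);st=manip.sense();print(st["t"],st["tcp_pos"],st["force"],Rn.from_quat(st["tool_rot"]).as_matrix().round(3));print(-s["R"].T@s["t"],wproj(s,[.4235,.1695,.04]))
E
```

```text
t: 1.48
tcp_pos: [0.4224, 0.1716, 0.205]
tool_rot: [-0.001, 0.708, 0.001, 0.707]
force: [-0.5, 0.3, -0.3]
finger_gap: 0.998
1.5333 [0.42246835 0.17171791 0.20508901] [ 0.66325301 -0.11893509 -0.16870958] [[-0.001 -0.002  1.   ]
 [ 0.     1.     0.002]
 [-1.     0.    -0.001]]
[0.35573084 0.17118877 0.37273058] [280.77387916 191.31932911]
```

View pics/w1.png

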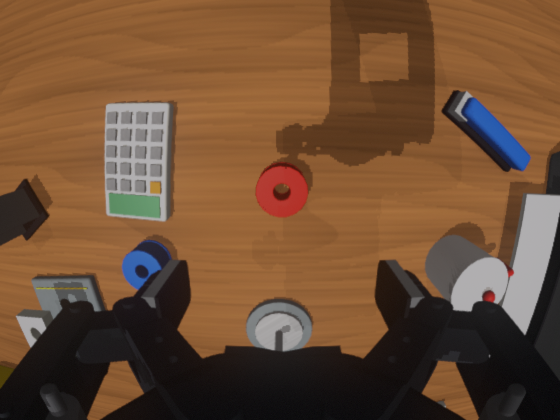

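Spool bore at (282,190) and stand platter at (279,330). This agrees with the estimate. I'll compute the numbers.

```bash
python3 - <<'E'
from h import *
s=dict(np.load("w1.npz"))
im=s["pixels"].astype(int);m=((im[...,0]>120)&(im[...,1]<70)&(im[...,2]<70)).astype(np.uint8);m[:,:230]=0;m[:,330:]=0
ys,xs=np.nonzero(m);print(xs.min(),xs.max(),ys.min(),ys.max())
print(wonz(s,(282,190.5),.04), wonz(s,(279,331),.018))
a=cv2.resize(s["pixels"][150:360,220:340,::-1],None,fx=2.8*1,fy=2.8,interpolation=cv2.INTER_CUBIC);cv2.imwrite("pics/w1c.png",a)
from station import manip
print(tool(manip.sense(),[.4235,.170,.01]))
E
```

```text
256 308 162 216
[0.42262626 0.17077884] [0.61462962 0.16688498]
[19.50878376 -0.1740445   0.12008869]
```

View pics/w1c.png

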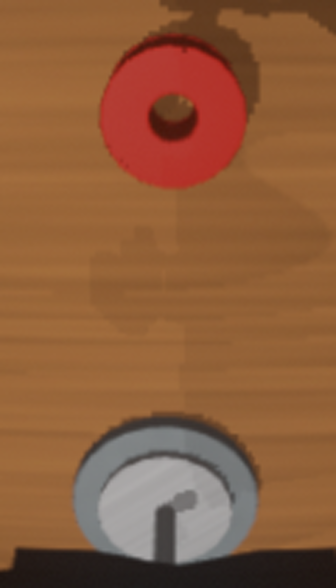

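```bash
python3 -m jog '{"linear":[[2,-0.12,0.03],[5,-0.12,0.03],[8,-0.12,0.03],[11,-0.12,0.03],[14,-0.12,0.03],[16,-0.12,0.03],[17.5,-0.12,0.03],[18.5,-0.12,0.03],[19.2,-0.12,0.03],[19.7,-0.12,0.03],[19.7,-0.12,0.03],[19.7,-0.12,0.03]],"twist":[0,0,0,0,0,0,0,0,0,0,0,0],"claw":[1,1,1,1,1,1,1,1,1,1,1,1]}' 30
python3 - <<'E'
from h import *
from station import manip
s=manip.snapshot("wrist");cv2.imwrite("pics/w2.png",s["pixels"][:,:,::-1])
E
```

```text
t: 2.53
tcp_pos: [0.424, 0.1699, 0.0085]
tool_rot: [-0.0, 0.707, 0.0, 0.707]
force: [-0.2, 0.5, -0.0]
finger_gap: 1.0
```

View pics/w2.png

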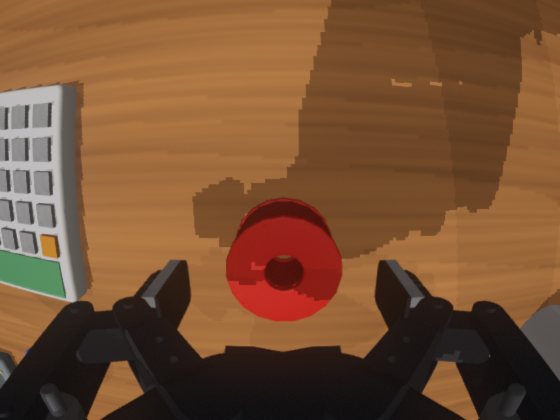

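Pads straddle the spool symmetrically: bore at (284,270), pads at 183 and 382. Closing.

```bash
python3 -m jog '{"linear":[[0,0,0],[0,0,0],[0,0,0],[0,0,0],[0,0,0],[0,0,0],[0,0,0],[0,0,0],[0,0,0],[0,0,0],[0,0,0],[0,0,0]],"twist":[0,0,0,0,0,0,0,0,0,0,0,0],"claw":[0,-0.3,-0.5,-0.5,-0.5,-0.5,-0.5,-0.5,-0.5,-0.5,-0.5,-0.5]}' 30
python3 - <<'E'
from h import *
from station import manip
s=manip.snapshot("wrist");cv2.imwrite("pics/w3.png",s["pixels"][:,:,::-1]);np.savez("w3.npz",**s)
st=manip.sense();print(st["tcp_pos"],st["force"],st["finger_gap"])
E
```

```text
t: 3.58
tcp_pos: [0.4244, 0.1695, 0.0094]
tool_rot: [0.0, 0.706, 0.0, 0.708]
force: [-0.6, -0.1, 9.0]
finger_gap: 0.612
[0.42436119 0.16951015 0.00942076] [-1.38600575 -0.48190867  8.73556771] 0.6097608306162029
```

View pics/w3.png

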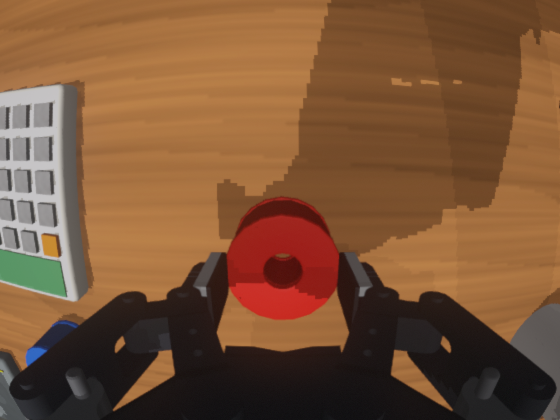

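```bash
python3 -m jog '{"linear":[[-0.3,0,0],[-1,0,0],[-2.5,0,0],[-4.5,0,0],[-7,0,0],[-9.5,0,0],[-11.5,0,0],[-12.5,0,0],[-13,0,0],[-13,0,0],[-13,0,0]],"twist":[0,0,0,0,0,0,0,0,0,0,0],"claw":[-0.5,-0.5,-0.5,-0.5,-0.5,-0.5,-0.5,-0.5,-0.5,-0.5,-0.5]}' 40
python3 - <<'E'
from h import *
from station import manip
s=manip.snapshot("wrist");cv2.imwrite("pics/w4.png",s["pixels"][:,:,::-1]);np.savez("w4.npz",**s)
st=manip.sense();print(st["tcp_pos"],st["force"],st["finger_gap"])
s3=dict(np.load("w3.npz"));print(wonz(s3,(282.5,269),.04), wonz(s,(282.5,269),.04+st["tcp_pos"][2]-.0094))
E
```

```text
t: 4.55
tcp_pos: [0.4236, 0.1694, 0.1382]
tool_rot: [-0.0, 0.707, 0.0, 0.707]
force: [0.2, -0.4, -0.1]
finger_gap: 0.251
[0.42322109 0.16933687 0.13767781] [ 0.17053383  0.41384365 -0.29930724] 0.251928569751022
[0.42210979 0.16921927] [0.42157223 0.16910166]
```

View pics/w4.png

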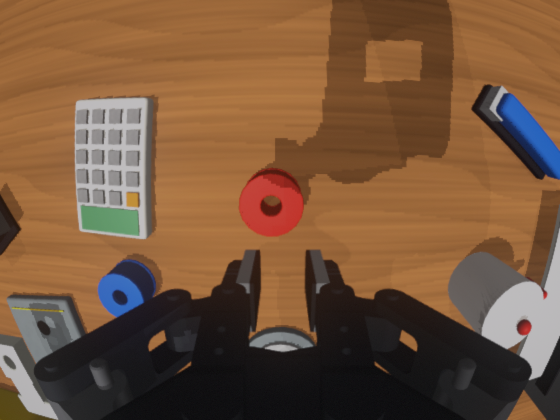

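The spool slipped out: gap is 0.25 and the spool is standing at (271,205). I'll check it and its position.

```bash
python3 - <<'E'
from h import *
from station import manip
s=manip.snapshot("scene");cv2.imwrite("pics/s4.png",cv2.resize(s["pixels"][100:260,200:440,::-1],None,fx=3.3,fy=3.3,interpolation=cv2.INTER_CUBIC))
s=dict(np.load("w4.npz"));print(wonz(s,(271,205),.04))
cv2.imwrite("pics/w3c.png",cv2.resize(cv2.imread("pics/w3.png")[180:350,180:390],None,fx=3.5,fy=3.5))
cv2.imwrite("pics/w4c.png",cv2.resize(cv2.imread("pics/w4.png")[160:330,180:390],None,fx=3.5,fy=3.5))
E
```

```text
[0.42285735 0.15939694]
```

View pics/s4.png

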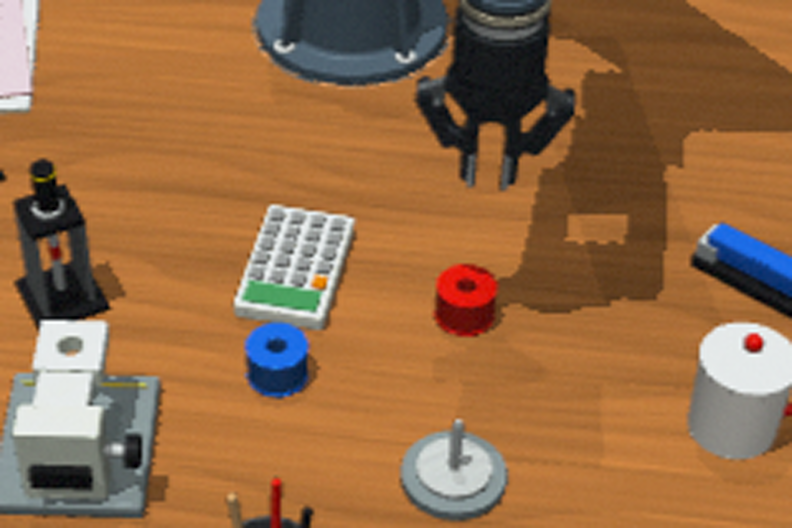

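View pics/w3c.png

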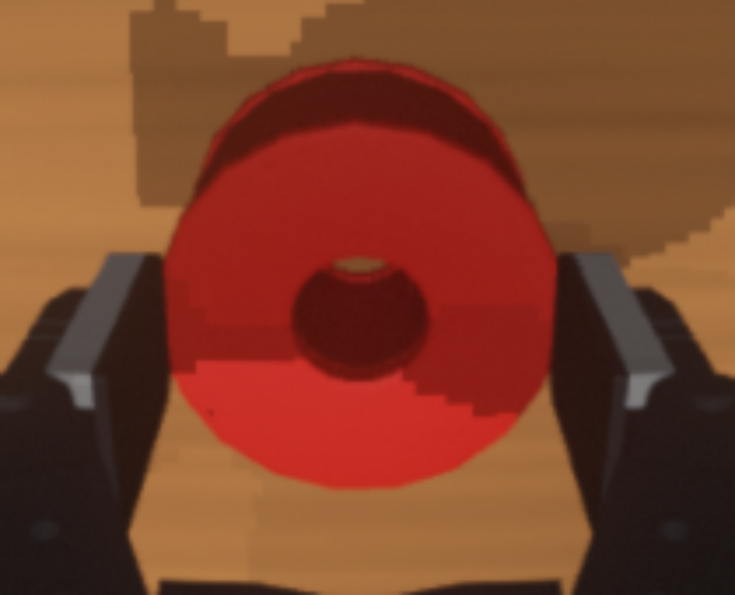

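View pics/w4c.png

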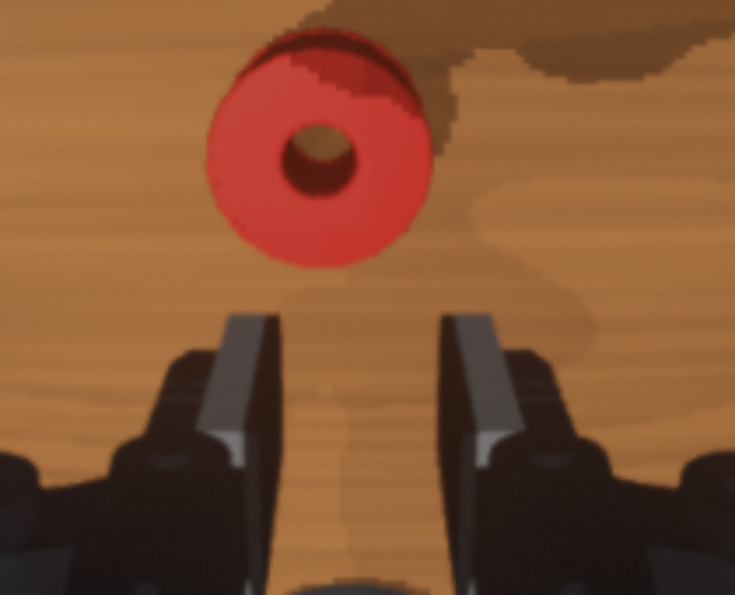

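```bash
python3 - <<'E'
from h import *
for n,tcp,hw in(("w3",[.4244,.1695,.0094],.028),("w4",[.4232,.1693,.1377],.012)):
    s=dict(np.load(n+".npz"))
    for dx in(-.011,.011):
        for dz in(0,.01,.02,.03,.04): print(n,dx,dz,wproj(s,np.array(tcp)+[dx,hw,dz]).round(0))
E
```

```text
w3 -0.011 0 [334. 230.]
w3 -0.011 0.01 [337. 236.]
w3 -0.011 0.02 [340. 243.]
w3 -0.011 0.03 [344. 251.]
w3 -0.011 0.04 [348. 259.]
w3 0.011 0 [332. 267.]
w3 0.011 0.01 [335. 274.]
w3 0.011 0.02 [338. 283.]
w3 0.011 0.03 [341. 292.]
w3 0.011 0.04 [344. 303.]
w4 -0.011 0 [305. 229.]
w4 -0.011 0.01 [306. 235.]
w4 -0.011 0.02 [308. 242.]
w4 -0.011 0.03 [309. 250.]
w4 -0.011 0.04 [311. 258.]
w4 0.011 0 [304. 266.]
w4 0.011 0.01 [305. 274.]
w4 0.011 0.02 [306. 282.]
w4 0.011 0.03 [308. 292.]
w4 0.011 0.04 [309. 302.]
```

```bash
python3 - <<'E'
from h import *
from station import manip
st=manip.sense()
f,cx,cy,R,t=CAM["scene"]
s=manip.snapshot("scene");im=s["pixels"][:,:,::-1].copy()
im=cv2.resize(im[100:180,300:400],None,fx=7,fy=7,interpolation=cv2.INTER_CUBIC)
for dz in(0,.01,.02,.03,.04):
    v=R@(st["tcp_pos"]+[0,0,dz])+t;p=(f*v[0]/v[2]+cx,f*v[1]/v[2]+cy)
    cv2.circle(im,(int((p[0]-300+.5)*7),int((p[1]-100+.5)*7)),3,(0,255,0),-1)
cv2.imwrite("pics/s5.png",im)
E
```

```text
(no output)
```

View pics/s5.png

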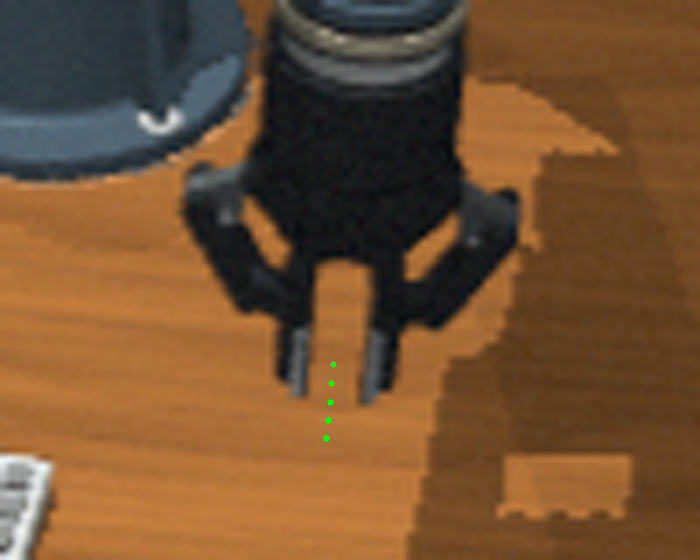

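The scene view shows the real fingertips about 20–30 mm behind the reported TCP. That explains the grip catching only the top flange. The spool is still upright at about (0.423, 0.159), so I'll go lower and watch the force.

```bash
python3 -m jog '{"linear":[[0,-0.5,0],[0,-1,0],[0,-1,0],[0,-1,0],[0,-1,0],[0,-1,0],[2,-1,0],[5,-1,0],[8,-1,0],[10,-1,0],[11.5,-1,0],[12.5,-1,0],[12.8,-1,0],[12.8,-1,0],[12.8,-1,0]],"twist":[0,0,0,0,0,0,0,0,0,0,0,0,0,0,0],"claw":[1,1,1,1,1,1,1,1,1,1,1,1,1,1,1]}' 40
python3 - <<'E'
from h import *
from station import manip
s=manip.snapshot("wrist");cv2.imwrite("pics/w6.png",s["pixels"][:,:,::-1]);np.savez("w6.npz",**s)
s=manip.snapshot("scene");cv2.imwrite("pics/s6.png",cv2.resize(s["pixels"][120:220,280:400,::-1],None,fx=6,fy=6,interpolation=cv2.INTER_CUBIC))
E
```

```text
t: 5.95
tcp_pos: [0.4242, 0.1596, 0.0105]
tool_rot: [-0.0, 0.707, 0.0, 0.707]
force: [0.0, -0.6, 0.5]
finger_gap: 0.998
```

View pics/w6.png

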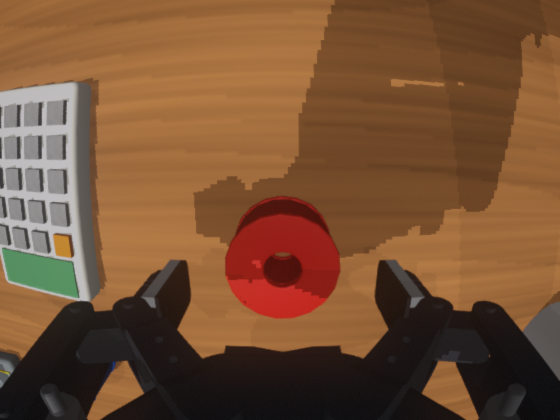

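View pics/s6.png

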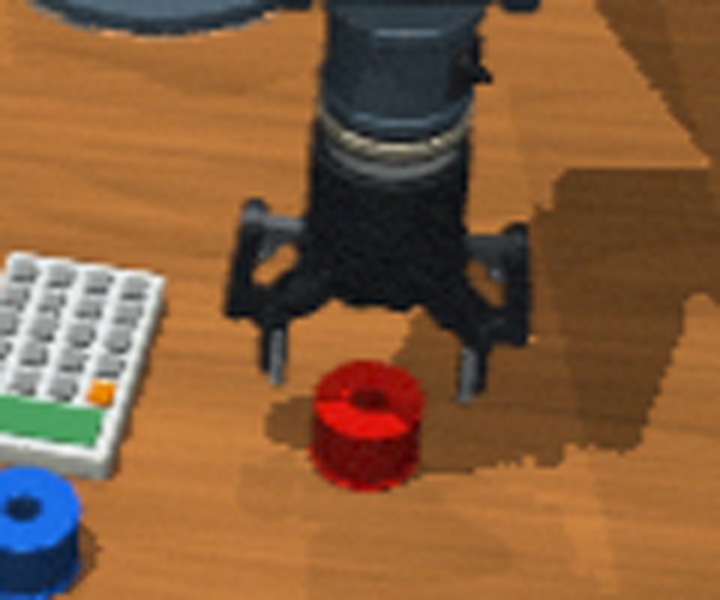

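```bash
python3 - <<'E'
from h import *
for p in((465,400),(278,383)):
    px=(280+(p[0]+.5)/6-.5,120+(p[1]+.5)/6-.5)
    for z in(.02,.03,.04,.05,.06): print(p,z,onz("scene",px,z).round(4))
s=dict(np.load("w6.npz"));print(wonz(s,(282.5,268),.04))
E
```

```text
(465, 400) 0.02 [0.3971 0.2085]
(465, 400) 0.03 [0.4072 0.2083]
(465, 400) 0.04 [0.4173 0.2081]
(465, 400) 0.05 [0.4274 0.2079]
(465, 400) 0.06 [0.4376 0.2077]
(278, 383) 0.02 [0.398  0.1135]
(278, 383) 0.03 [0.4082 0.1141]
(278, 383) 0.04 [0.4183 0.1147]
(278, 383) 0.05 [0.4284 0.1154]
(278, 383) 0.06 [0.4385 0.116 ]
[0.42195096 0.15929424]
```

```bash
python3 -m jog '{"linear":[[0.5,0,-0.15],[1,0,-0.15],[1.5,0,-0.15],[2,0,-0.15],[2.4,0,-0.15],[2.8,0,-0.15],[2.8,0,-0.15],[2.8,0,-0.15]],"twist":[0,0,0,0,0,0,0,0],"claw":[1,1,1,1,1,1,1,1]}' 40
python3 -m jog '{"linear":[[0,0,0],[0,0,0],[0,0,0],[0,0,0],[0,0,0],[0,0,0],[0,0,0],[0,0,0],[0,0,0],[0,0,0],[0,0,0],[0,0,0]],"twist":[0,0,0,0,0,0,0,0,0,0,0,0],"claw":[0.5,0.3,0,0,0,0,0,0,0,0,0,0]}' 40
python3 - <<'E'
from h import *
from station import manip
s=manip.snapshot("wrist");cv2.imwrite("pics/w7.png",s["pixels"][:,:,::-1]);np.savez("w7.npz",**s)
s=manip.snapshot("scene");cv2.imwrite("pics/s7.png",cv2.resize(s["pixels"][120:220,280:400,::-1],None,fx=6,fy=6,interpolation=cv2.INTER_CUBIC))
E
```

```text
t: 6.72
tcp_pos: [0.4221, 0.1594, -0.0182]
tool_rot: [-0.0, 0.707, 0.0, 0.707]
force: [1.2, -0.4, -1.0]
finger_gap: 0.997
t: 7.72
tcp_pos: [0.4226, 0.1595, -0.0172]
tool_rot: [0.0, 0.707, 0.0, 0.707]
force: [-0.1, -0.1, 5.7]
finger_gap: 0.629
```

View pics/w7.png

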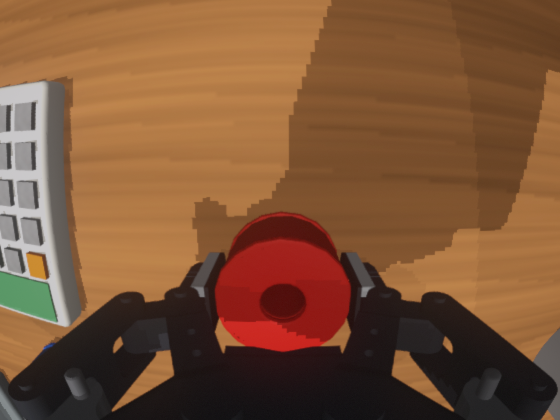

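View pics/s7.png

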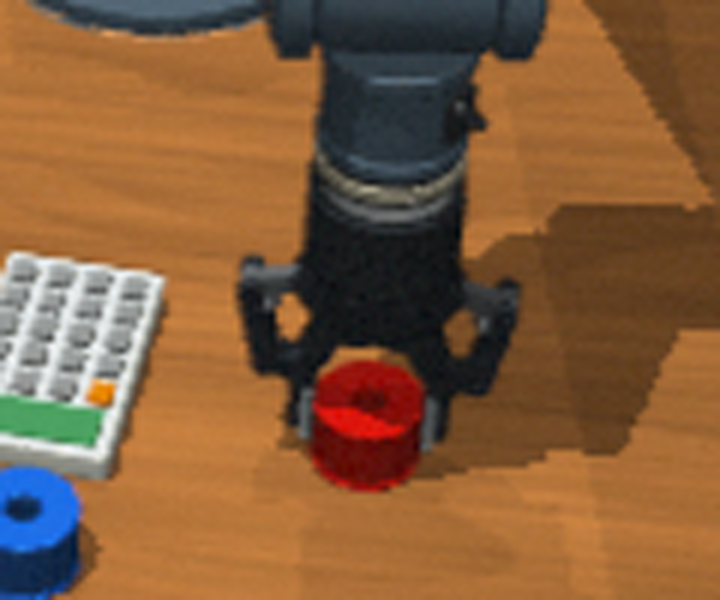

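Now the pads reach well down the spool's sides, with a gap of 0.629. Lifting a little to test the grip.

```bash
python3 -m jog '{"linear":[[-0.2,0,0],[-0.5,0,0],[-0.9,0,0],[-1.4,0,0],[-2,0,0],[-2.5,0,0],[-3,0,0],[-3,0,0],[-3,0,0]],"twist":[0,0,0,0,0,0,0,0,0],"claw":[0,0,0,0,0,0,0,0,0]}' 40
python3 - <<'E'
from h import *
from station import manip
s=manip.snapshot("wrist");cv2.imwrite("pics/w8.png",s["pixels"][:,:,::-1]);np.savez("w8.npz",**s)
s=manip.snapshot("scene");cv2.imwrite("pics/s8.png",cv2.resize(s["pixels"][120:220,280:400,::-1],None,fx=6,fy=6,interpolation=cv2.INTER_CUBIC))
E
```

```text
t: 8.57
tcp_pos: [0.4227, 0.1595, 0.0127]
tool_rot: [-0.0, 0.707, 0.0, 0.707]
force: [-0.2, -0.1, -0.4]
finger_gap: 0.628
```

View pics/w8.png

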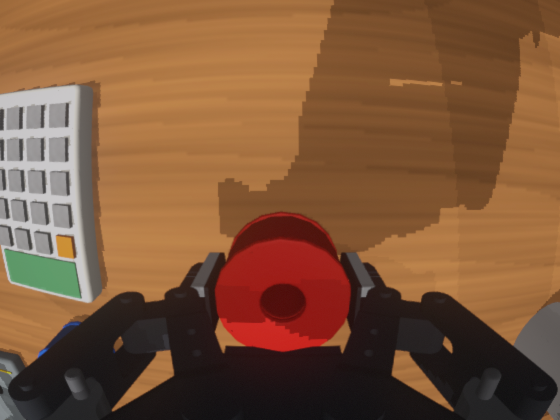

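View pics/s8.png

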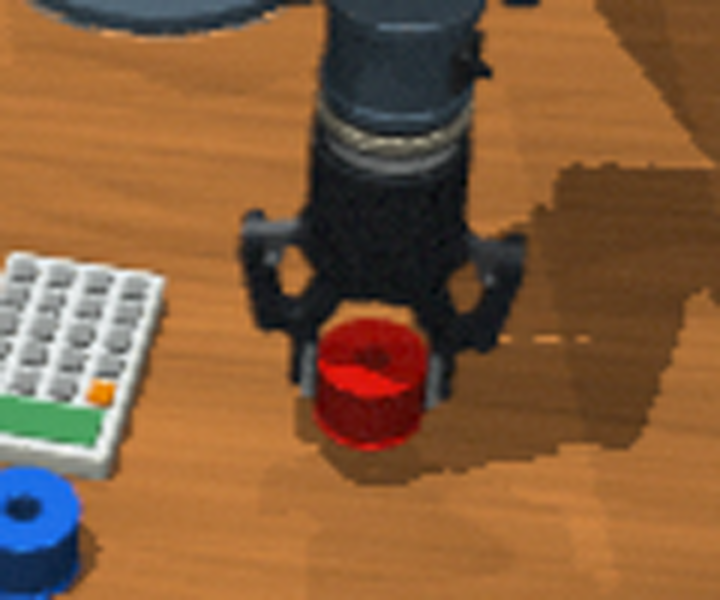

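```bash
python3 -m jog '{"linear":[[-1,0,0],[-2.5,0,0],[-4.5,0,0],[-6.5,0,0],[-8,0.1,0.5],[-8,0.2,2],[-8,0.3,4],[-8,0.4,7],[-8,0.5,10],[-8,0.6,13],[-8,0.6,15.5],[-8,0.6,17.5],[-8,0.6,18.8],[-8,0.6,19.5],[-8,0.6,19.5],[-8,0.6,19.5]],"twist":[0,0,0,0,0,0,0,0,0,0,0,0,0,0,0,0],"claw":[0,0,0,0,0,0,0,0,0,0,0,0,0,0,0,0]}' 40
python3 - <<'E'
from h import *
from station import manip
st=manip.sense();print(st["tcp_pos"])
s8=dict(np.load("w8.npz"));print("rel",wonz(s8,(282.5,300),.0699)-[.4227,.1595])
s=manip.snapshot("wrist");cv2.imwrite("pics/w9.png",s["pixels"][:,:,::-1]);np.savez("w9.npz",**s)
s=manip.snapshot("scene");cv2.imwrite("pics/s9.png",cv2.resize(s["pixels"][160:270,280:400,::-1],None,fx=5,fy=5,interpolation=cv2.INTER_CUBIC))
s=manip.snapshot("top");cv2.imwrite("pics/t9.png",cv2.resize(s["pixels"][160:270,180:300,::-1],None,fx=5,fy=5,interpolation=cv2.INTER_CUBIC))
E
```

```text
t: 10.0
tcp_pos: [0.6161, 0.1654, 0.0914]
tool_rot: [-0.0, 0.708, -0.0, 0.706]
force: [-1.3, 0.3, -1.0]
finger_gap: 0.625
[0.6160956  0.16540687 0.09144008]
rel [-0.00131597 -0.00027169]
```

View pics/w9.png

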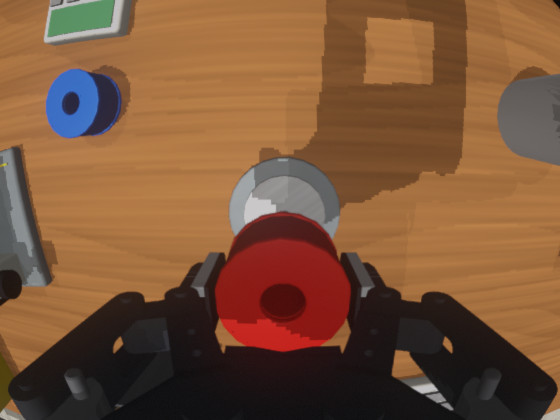

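View pics/s9.png

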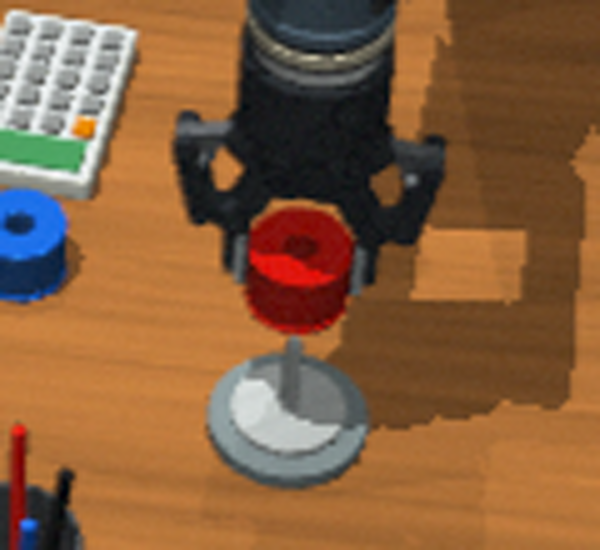

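View pics/t9.png

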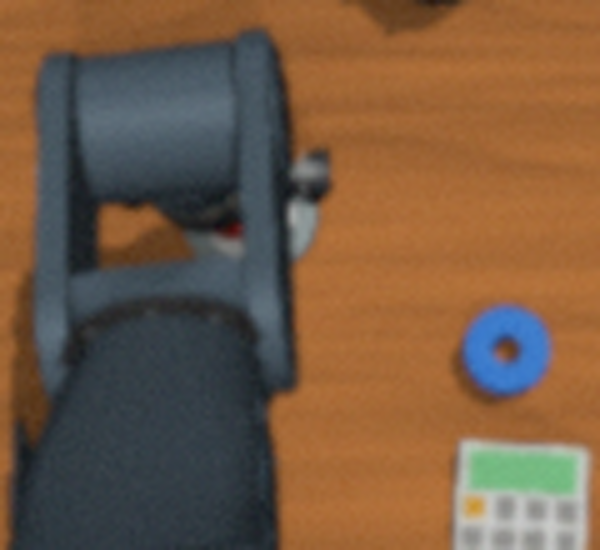

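```bash
python3 - <<'E'
from h import *
u=lambda x,y:(280+(x+.5)/5-.5,160+(y+.5)/5-.5)
for z in(.1475,.1486,.1497):print("bore",onz("scene",u(301,246),z))
print("spintop",onz("scene",u(293,342),.076),"platter",onz("scene",u(293,405),.018),"foot",onz("scene",u(288,414),.012))
s=dict(np.load("w9.npz"))
print("bore wrist",wonz(s,(282.5,300),.1486))
# foot edge fit on wrist
for z,r,cx in((.012,.045,None),(.018,.032,None)):
  for X in(.614,.617,.620):
    pr=[wproj(s,[X+r*np.cos(a),.1665+r*np.sin(a),z]) for a in np.linspace(0,2*np.pi,100)]
    pr=np.array(pr);print(z,X,"top row",pr[:,1].min().round(1),"cols",pr[:,0].min().round(1),pr[:,0].max().round(1))
a=cv2.resize(s["pixels"][140:260,210:360,::-1],None,fx=5,fy=5,interpolation=cv2.INTER_CUBIC);cv2.imwrite("pics/w9c.png",a)
E
```

```text
bore [0.61533096 0.16694029]
bore [0.61634848 0.16696125]
bore [0.617366   0.16698221]
spintop [0.61984289 0.16732466] platter [0.6158448 0.1703401] foot [0.61775292 0.16806952]
bore wrist [0.61502285 0.16515145]
0.012 0.614 top row 151.9 cols 227.5 340.9
0.012 0.617 top row 155.8 cols 227.6 340.8
0.012 0.62 top row 159.7 cols 227.8 340.6
0.018 0.614 top row 169.8 cols 242.8 325.7
0.018 0.617 top row 173.8 cols 242.9 325.6
0.018 0.62 top row 177.7 cols 243.1 325.5
```

View pics/w9c.png

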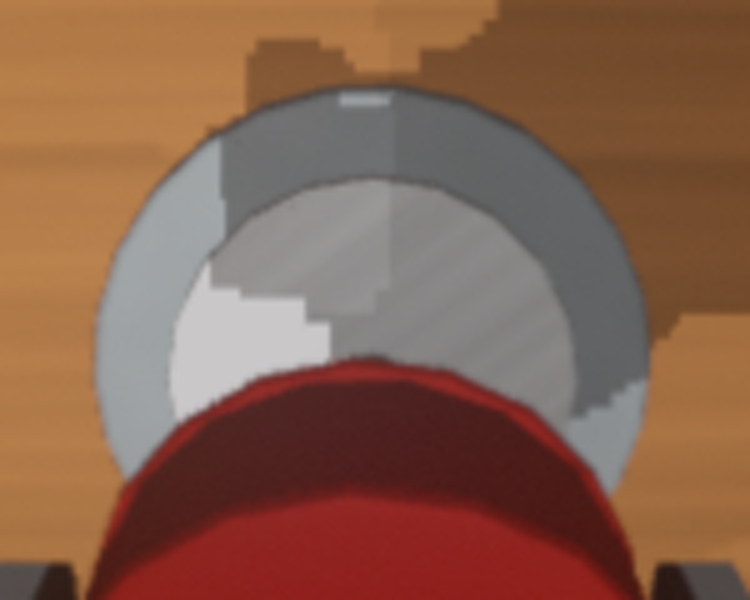

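```bash
python3 -m jog '{"linear":[[0,0.1,0.3],[0,0.12,0.3],[0.5,0.12,0.3],[1.2,0.12,0.3],[2,0.12,0.3],[2.6,0.12,0.3],[3,0.12,0.3],[3.4,0.12,0.3],[3.7,0.12,0.3],[4,0.12,0.3],[4,0.12,0.3],[4,0.12,0.3]],"twist":[0,0,0,0,0,0,0,0,0,0,0,0],"claw":[0,0,0,0,0,0,0,0,0,0,0,0]}' 40
python3 - <<'E'
from h import *
from station import manip
st=manip.sense();print(st["tcp_pos"],st["force"],st["ft_torque"])
s=manip.snapshot("wrist");cv2.imwrite("pics/w10.png",cv2.resize(s["pixels"][170:360,190:380,::-1],None,fx=3,fy=3,interpolation=cv2.INTER_CUBIC))
s=manip.snapshot("scene");cv2.imwrite("pics/s10.png",cv2.resize(s["pixels"][180:270,290:380,::-1],None,fx=6,fy=6,interpolation=cv2.INTER_CUBIC))
E
```

```text
t: 11.15
tcp_pos: [0.6204, 0.1667, 0.0521]
tool_rot: [-0.0, 0.707, 0.0, 0.707]
force: [-0.0, -0.3, -1.6]
finger_gap: 0.63
[0.62038131 0.16672755 0.05212322] [-0.02372606 -0.30589302 -1.59157796] [ 0.00769973 -0.01079591  0.03765517]
```

View pics/w10.png

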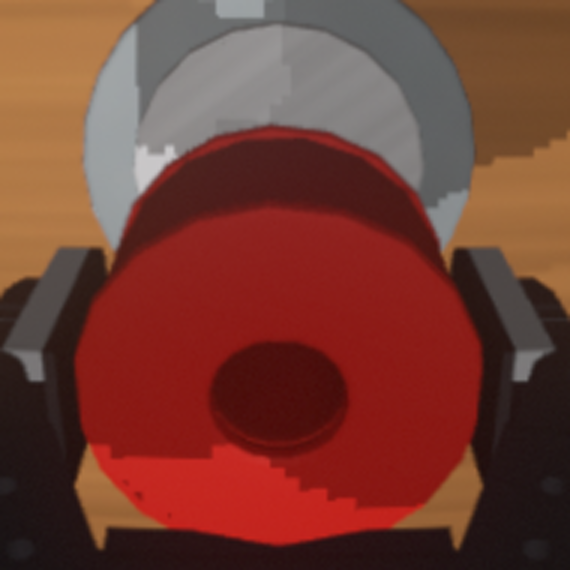

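View pics/s10.png

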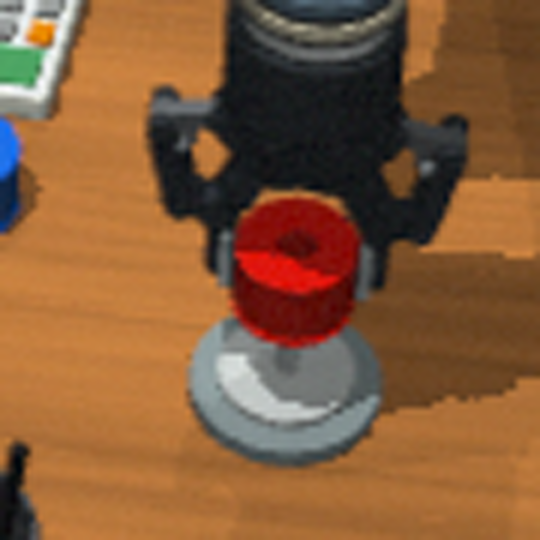

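Spindle entered with no contact force. Lowering further.

```bash
python3 -m jog '{"linear":[[0.4,0,-0.1],[0.8,0,-0.1],[1.2,0,-0.1],[1.6,0,-0.1],[2,0,-0.1],[2.4,0,-0.1],[2.8,0,-0.1],[3.2,0,-0.1],[3.6,0,-0.1],[4,0,-0.1],[4,0,-0.1]],"twist":[0,0,0,0,0,0,0,0,0,0,0],"claw":[0,0,0,0,0,0,0,0,0,0,0]}' 40
python3 - <<'E'
from h import *
from station import manip
st=manip.sense();print(st["tcp_pos"],st["force"],st["ft_torque"])
s=manip.snapshot("wrist");cv2.imwrite("pics/w11.png",cv2.resize(s["pixels"][170:360,190:380,::-1],None,fx=3,fy=3,interpolation=cv2.INTER_CUBIC))
s=manip.snapshot("scene");cv2.imwrite("pics/s11.png",cv2.resize(s["pixels"][180:270,290:380,::-1],None,fx=6,fy=6,interpolation=cv2.INTER_CUBIC))
E
```

```text
t: 12.17
tcp_pos: [0.6187, 0.1667, 0.0112]
tool_rot: [-0.0, 0.708, 0.0, 0.707]
force: [-0.3, 0.0, -0.5]
finger_gap: 0.623
[0.61869096 0.16665336 0.01116769] [-0.26994314  0.04427448 -0.51712693] [-0.02582018  0.02034701 -0.01964459]
```

View pics/w11.png

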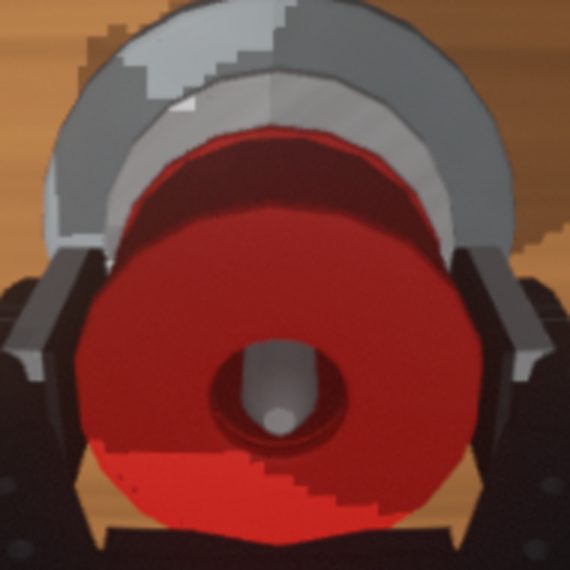

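View pics/s11.png

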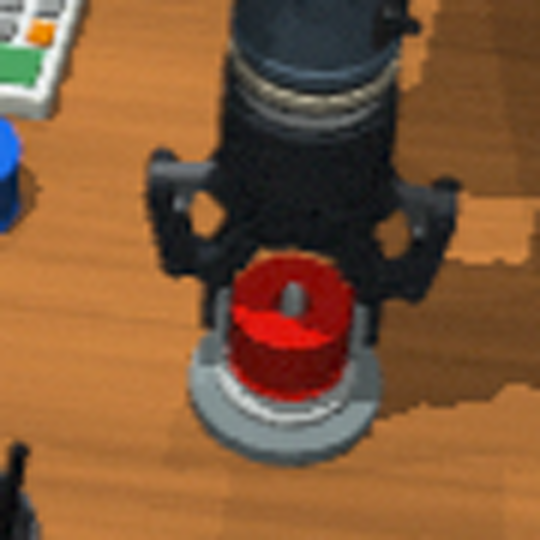

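The spindle shows through the bore, centred at (279,~390) in the crop. Final lowering, in small steps until contact.

```bash
python3 -m jog '{"linear":[[0.2,0,0],[0.4,0,0],[0.6,0,0],[0.7,0,0],[0.8,0,0],[0.85,0,0],[0.9,0,0],[0.9,0,0]],"twist":[0,0,0,0,0,0,0,0],"claw":[0,0,0,0,0,0,0,0]}' 40
python3 -m jog '{"linear":[[0.04,0,0],[0.08,0,0],[0.12,0,0],[0.12,0,0],[0.12,0,0]],"twist":[0,0,0,0,0],"claw":[0,0,0,0,0]}' 40
python3 -c "
from station import manip
st=manip.sense();print(st['tcp_pos'],st['force'])"
```

```text
t: 12.93
tcp_pos: [0.6194, 0.1667, 0.0032]
tool_rot: [-0.0, 0.707, 0.0, 0.707]
force: [-0.3, 0.0, -0.3]
finger_gap: 0.63
t: 13.35
tcp_pos: [0.6194, 0.1667, 0.002]
tool_rot: [-0.0, 0.707, 0.0, 0.707]
force: [0.1, -1.2, -0.8]
finger_gap: 0.625
[0.61936451 0.1667165  0.00198137] [ 0.08928747 -1.15240786 -0.76886127]
```

```bash
python3 -m jog '{"linear":[[0.03,0,0],[0.06,0,0],[0.09,0,0],[0.12,0,0],[0.12,0,0],[0.12,0,0]],"twist":[0,0,0,0,0,0],"claw":[0,0,0,0,0,0]}' 40
python3 -c "
from station import manip
st=manip.sense();print(st['tcp_pos'],st['force'])"
```

```text
t: 13.85
tcp_pos: [0.6194, 0.1667, 0.0009]
tool_rot: [-0.0, 0.707, 0.0, 0.707]
force: [-0.6, -0.5, 0.4]
finger_gap: 0.629
[0.61936239 0.1667076  0.00092765] [-0.6325105  -0.5108883   0.43250065]
```

```bash
python3 -m jog '{"linear":[[0.03,0,0],[0.06,0,0],[0.09,0,0],[0.12,0,0],[0.12,0,0],[0.12,0,0]],"twist":[0,0,0,0,0,0],"claw":[0,0,0,0,0,0]}' 40
python3 - <<'E'
from h import *
from station import manip
st=manip.sense();print(st["tcp_pos"],st["force"],st["ft_torque"])
s=manip.snapshot("scene");cv2.imwrite("pics/s12.png",cv2.resize(s["pixels"][180:270,290:380,::-1],None,fx=6,fy=6,interpolation=cv2.INTER_CUBIC))
E
```

```text
t: 14.35
tcp_pos: [0.6194, 0.1667, 0.0008]
tool_rot: [-0.0, 0.707, 0.0, 0.707]
force: [-2.3, 0.3, 7.7]
finger_gap: 0.624
[0.61936291 0.16669585 0.00084211] [-2.34721108  0.25273846  7.66837141] [-0.10888443  0.39012738 -0.02814935]
```

View pics/s12.png

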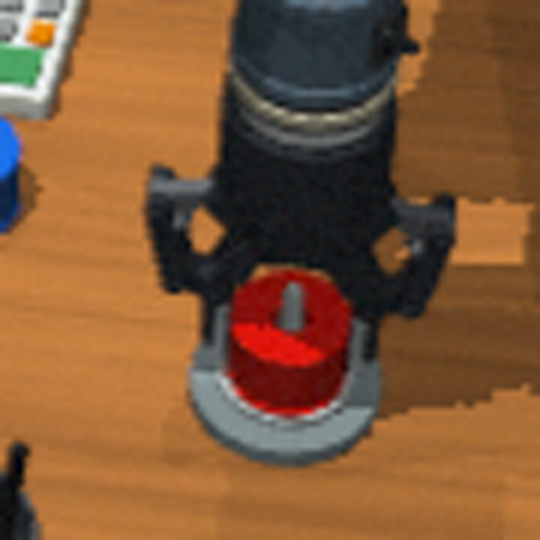

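Contact at the expected height, with 7.7 N: the spool is seated on the platter. Opening and retreating.

```bash
python3 -m jog '{"linear":[[0,0,0],[0,0,0],[0,0,0],[0,0,0],[0,0,0],[0,0,0],[-0.5,0,0],[-2,0,0],[-4,0,0],[-7,0,0],[-10,0,0],[-13,0,0],[-16,0,0],[-18,0,0],[-18,0,0]],"twist":[0,0,0,0,0,0,0,0,0,0,0,0,0,0,0],"claw":[0.4,0.7,0.9,0.9,0.9,0.9,0.9,0.9,0.9,0.9,0.9,0.9,0.9,0.9,0.9]}' 40
python3 - <<'E'
from h import *
from station import manip
st=manip.sense();print(st["tcp_pos"],st["force"],st["q"])
s=manip.snapshot("wrist");cv2.imwrite("pics/w13.png",s["pixels"][:,:,::-1])
s=manip.snapshot("scene");cv2.imwrite("pics/s13.png",cv2.resize(s["pixels"][180:270,290:380,::-1],None,fx=6,fy=6,interpolation=cv2.INTER_CUBIC))
print(tool(st,[.4525,-.216,.19]))
E
```

```text
t: 15.65
tcp_pos: [0.6229, 0.1672, 0.1857]
tool_rot: [0.0, 0.703, 0.001, 0.711]
force: [0.1, 0.4, 0.3]
finger_gap: 0.952
[0.62292682 0.16717619 0.18565487] [0.13383209 0.38931771 0.2971217 ] [ 8.92134942e-02  5.70860757e-01  1.40914384e+00  3.92202321e-05
  1.15027057e+00 -1.48199962e+00]
[ -0.66654211 -38.31020959 -17.05184123]
```

View pics/s13.png

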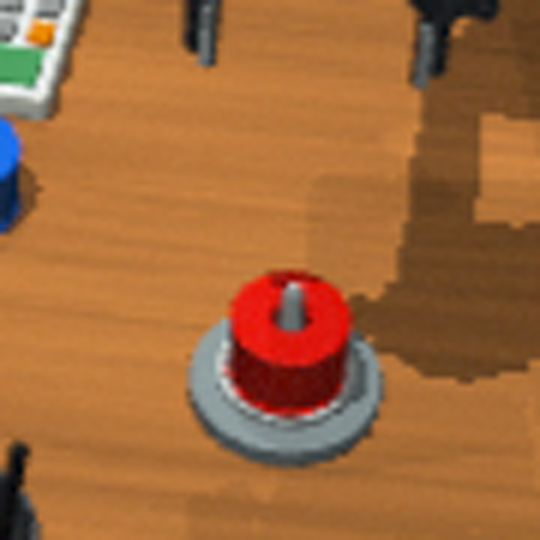

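View pics/w13.png

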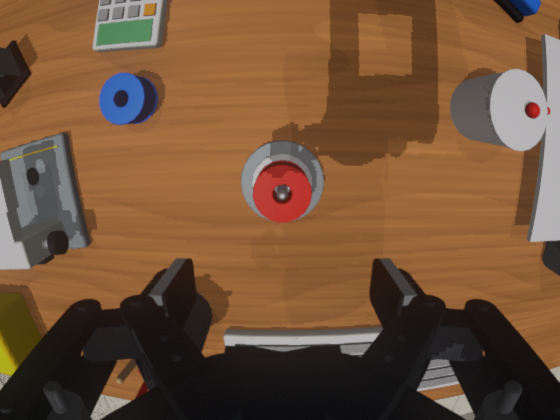

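The spool sits flat on the platter, released, with the spindle through its bore. Next, move above the rod.

```bash
python3 -m jog '{"linear":[[0,-2,-1],[0,-5,-2.2],[0,-8.5,-3.8],[0,-12,-5.4],[0,-15.5,-7],[0,-19,-8.5],[0,-22.5,-10],[0,-26,-11.5],[0,-29.5,-13],[0,-32.5,-14.5],[0,-35,-15.6],[0,-37,-16.5],[0,-38.3,-16.8],[0,-38.3,-16.8],[0,-38.3,-16.8],[0,-38.3,-16.8]],"twist":[0,0,0,0,0,0,0,0,0,0,0,0,0,0,0,0],"claw":[0.3,0.2,0.2,0.2,0.2,0.2,0.2,0.2,0.2,0.2,0.2,0.2,0.2,0.2,0.2,0.2]}' 60
python3 - <<'E'
from h import *
from station import manip
st=manip.sense();print(st["tcp_pos"],st["q"])
s=manip.snapshot("wrist");cv2.imwrite("pics/w14.png",s["pixels"][:,:,::-1]);np.savez("w14.npz",**s)
print(wproj(s,[.4525,-.216,.162]),wproj(s,[.4525,-.216,.116]))
E
```

```text
t: 17.08
tcp_pos: [0.4514, -0.215, 0.179]
tool_rot: [0.0, 0.708, 0.001, 0.707]
force: [-0.1, -0.8, -0.3]
finger_gap: 0.601
[ 0.45137255 -0.21498527  0.17896257] [-6.68738152e-01  3.98336288e-01  1.76884022e+00  6.39153774e-04
  9.76385185e-01 -2.24079880e+00]
[281.23962852 240.39100543] [281.37063093 218.9319697 ]
```

View pics/w14.png

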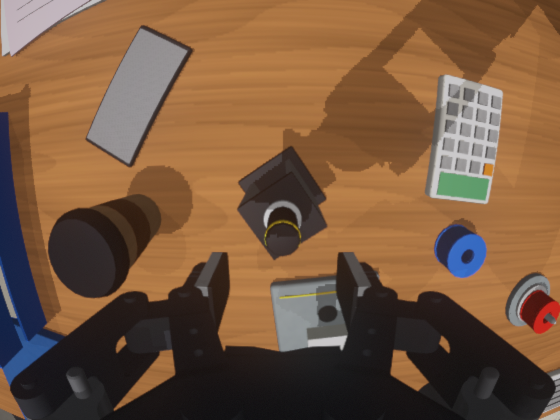

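```bash
python3 - <<'E'
from h import *
s=dict(np.load("w14.npz"))
cv2.imwrite("pics/w14c.png",cv2.resize(s["pixels"][190:270,240:330,::-1],None,fx=7,fy=7,interpolation=cv2.INTER_CUBIC))
for z,p in((.162,(283,240)),(.116,(282.5,217))): print(wonz(s,p,z))
E
```

```text
[ 0.45224842 -0.21493654]
[ 0.45101389 -0.21516538]
```

View pics/w14c.png

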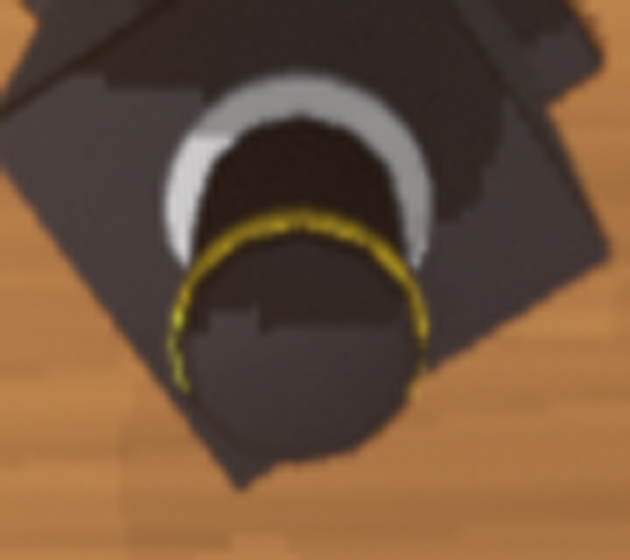

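```bash
python3 -m jog '{"linear":[[1,0,0.1],[2.5,0,0.1],[4,0,0.1],[5.5,0,0.1],[6.5,0,0.1],[7.3,0,0.1],[7.8,0,0.1],[8,0,0.1],[8,0,0.1],[8,0,0.1]],"twist":[0,0,0,0,0,0,0,0,0,0],"claw":[0.2,0.2,0.2,0.2,0.2,0.2,0.2,0.2,0.2,0.2]}' 60
python3 - <<'E'
from h import *
from station import manip
st=manip.sense();print(st["tcp_pos"],st["force"])
s=manip.snapshot("wrist");cv2.imwrite("pics/w15.png",cv2.resize(s["pixels"][170:380,150:420,::-1],None,fx=2.8,fy=2.8,interpolation=cv2.INTER_CUBIC))
s=manip.snapshot("scene");cv2.imwrite("pics/s15.png",cv2.resize(s["pixels"][110:220,150:290,::-1],None,fx=5,fy=5,interpolation=cv2.INTER_CUBIC))
E
```

```text
t: 17.97
tcp_pos: [0.4529, -0.2164, 0.0999]
tool_rot: [-0.0, 0.707, -0.0, 0.707]
force: [-0.6, -0.6, -0.2]
finger_gap: 0.599
[ 0.45285402 -0.2163874   0.09988504] [-0.61575152 -0.56359638 -0.19933863]
```

View pics/w15.png

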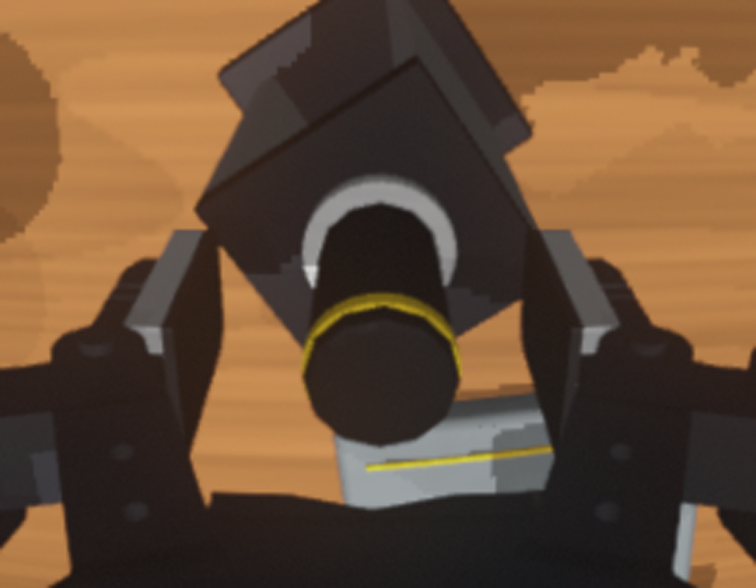

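View pics/s15.png

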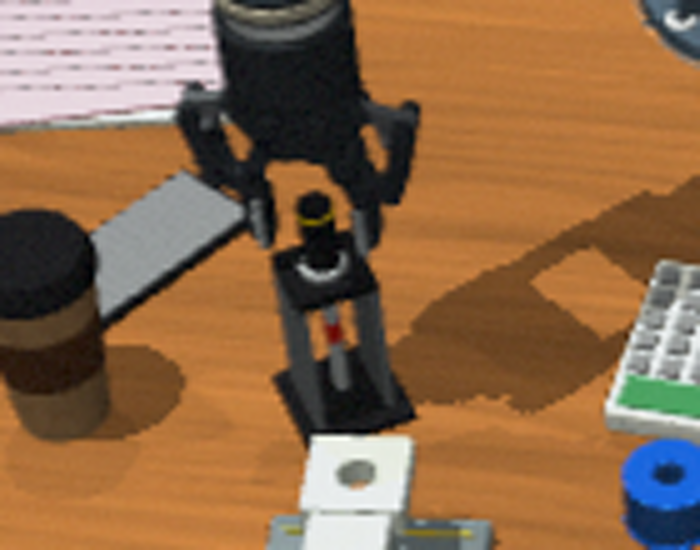

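```bash
python3 -m jog '{"linear":[[0,0.13,0],[0,0.13,0],[0,0.13,0],[0,0.13,0],[0,0.13,0],[0,0.13,0],[0,0.13,0],[0,0.13,0],[0,0.13,0],[0,0.13,0],[0,0.13,0],[0,0.13,0]],"twist":[0,0,0,0,0,0,0,0,0,0,0,0],"claw":[0,-0.2,-0.3,-0.4,-0.5,-0.6,-0.8,-0.8,-0.8,-0.8,-0.8,-0.8]}' 60
python3 - <<'E'
from h import *
from station import manip
st=manip.sense();print(st["tcp_pos"],st["force"],st["ft_torque"])
s=manip.snapshot("wrist");cv2.imwrite("pics/w16.png",cv2.resize(s["pixels"][170:380,150:420,::-1],None,fx=2.8,fy=2.8,interpolation=cv2.INTER_CUBIC))
s=manip.snapshot("scene");cv2.imwrite("pics/s16.png",cv2.resize(s["pixels"][110:220,150:290,::-1],None,fx=5,fy=5,interpolation=cv2.INTER_CUBIC))
E
```

```text
t: 19.07
tcp_pos: [0.4525, -0.2151, 0.0999]
tool_rot: [-0.0, 0.707, 0.0, 0.707]
force: [-0.8, 1.0, 4.9]
finger_gap: 0.239
[ 0.45252911 -0.21506995  0.09994694] [-0.78658937  0.97693033  4.89653314] [ 0.09065199  0.11065158 -0.03433371]
```

View pics/w16.png

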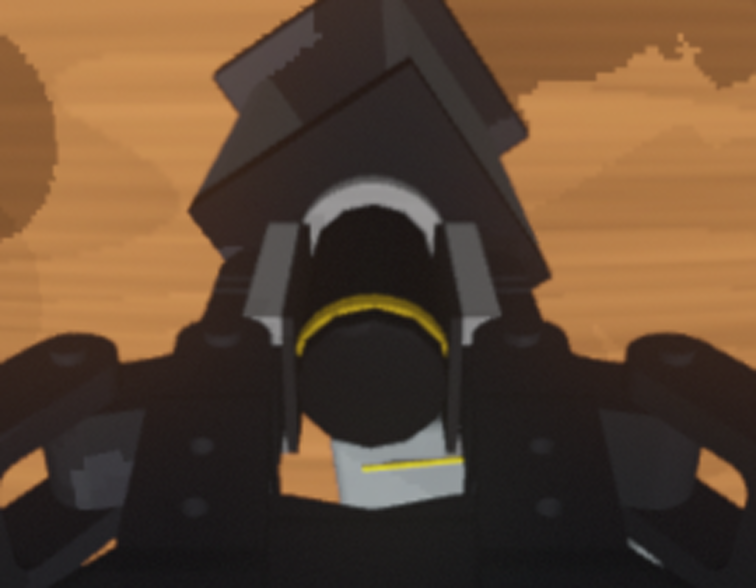

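View pics/s16.png

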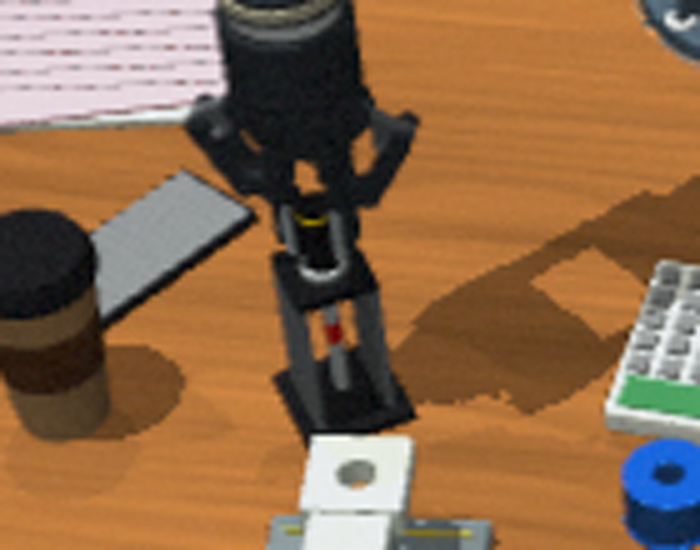

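Firm grip, gap 0.239. Drawing straight up.

```bash
python3 -m jog '{"linear":[[-0.2,0,0],[-0.5,0,0],[-1,0,0],[-1.7,0,0],[-2.4,0,0],[-3.2,0,0],[-4,0,0],[-4.8,0,0],[-5.6,0,0],[-6.4,0,0],[-7.2,0,0],[-8,0,0],[-8.8,0,0],[-9.6,0,0],[-10.4,0,0],[-11.2,0,0],[-12,0,0],[-12.6,0,0],[-13,0,0],[-13,0,0]],"twist":[0,0,0,0,0,0,0,0,0,0,0,0,0,0,0,0,0,0,0,0],"claw":[-0.8,-0.8,-0.8,-0.8,-0.8,-0.8,-0.8,-0.8,-0.8,-0.8,-0.8,-0.8,-0.8,-0.8,-0.8,-0.8,-0.8,-0.8,-0.8,-0.8]}' 60
python3 - <<'E'
from h import *
from station import manip
st=manip.sense();print(st["tcp_pos"],st["force"],st["ft_torque"])
s=manip.snapshot("wrist");cv2.imwrite("pics/w17.png",s["pixels"][:,:,::-1])
s=manip.snapshot("scene");cv2.imwrite("pics/s17.png",cv2.resize(s["pixels"][90:220,150:290,::-1],None,fx=4.5,fy=4.5,interpolation=cv2.INTER_CUBIC))
print(tool(st,[.6005,-.1614,.230]))
E
```

```text
t: 20.83
tcp_pos: [0.4529, -0.2154, 0.2306]
tool_rot: [-0.001, 0.707, -0.0, 0.708]
force: [0.2, -0.0, -0.1]
finger_gap: 0.243
[ 0.45293345 -0.2153775   0.23059926] [ 0.17323797 -0.01459468 -0.14614826] [-0.00373228  0.0085971   0.00418925]
[ 0.07512428  5.39374732 14.75804929]
```

View pics/w17.png

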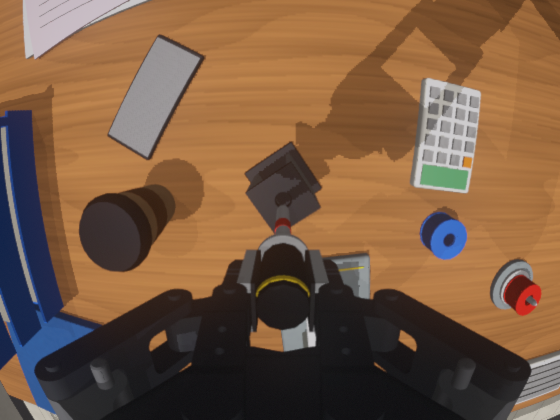

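View pics/s17.png

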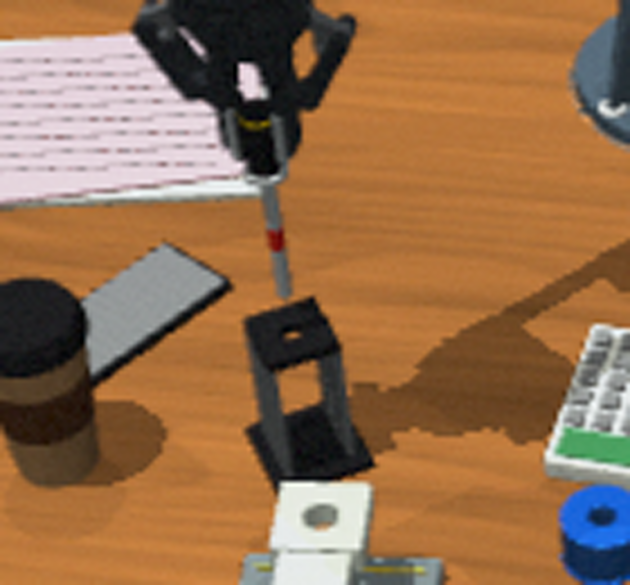

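```bash
python3 -m jog '{"linear":[[0,0.1,0.3],[0,0.3,0.9],[0,0.6,1.8],[0,1,3],[0,1.5,4.3],[0,2,5.6],[0,2.5,7],[0,3,8.3],[0,3.5,9.6],[0,4,10.9],[0,4.4,12],[0,4.8,13],[0,5.1,13.8],[0,5.3,14.3],[0,5.4,14.6],[0,5.4,14.6],[0,5.4,14.6],[0,5.4,14.6]],"twist":[0,0,0,0,0,0,0,0,0,0,0,0,0,0,0,0,0,0],"claw":[-0.8,-0.8,-0.8,-0.8,-0.8,-0.8,-0.8,-0.8,-0.8,-0.8,-0.8,-0.8,-0.8,-0.8,-0.8,-0.8,-0.8,-0.8]}' 60
python3 - <<'E'
from h import *
from station import manip
st=manip.sense();print(st["tcp_pos"],st["tool_rot"])
s=manip.snapshot("wrist");cv2.imwrite("pics/w18.png",s["pixels"][:,:,::-1]);np.savez("w18.npz",**s)
cv2.imwrite("pics/w18c.png",cv2.resize(s["pixels"][150:270,230:340,::-1],None,fx=5,fy=5,interpolation=cv2.INTER_CUBIC))
s=manip.snapshot("scene");cv2.imwrite("pics/s18.png",cv2.resize(s["pixels"][100:260,170:290,::-1],None,fx=5,fy=5,interpolation=cv2.INTER_CUBIC)[:,:])
s=manip.snapshot("top");cv2.imwrite("pics/t18.png",cv2.resize(s["pixels"][140:260,270:390,::-1],None,fx=5,fy=5,interpolation=cv2.INTER_CUBIC))
E
```

```text
t: 22.43
tcp_pos: [0.5979, -0.1612, 0.2296]
tool_rot: [0.0, 0.707, -0.0, 0.707]
force: [-0.2, 0.1, -0.7]
finger_gap: 0.246
[ 0.59788061 -0.16118677  0.22961285] [ 9.34149895e-05  7.07339851e-01 -7.42683575e-05  7.06873624e-01]
```

View pics/w18c.png

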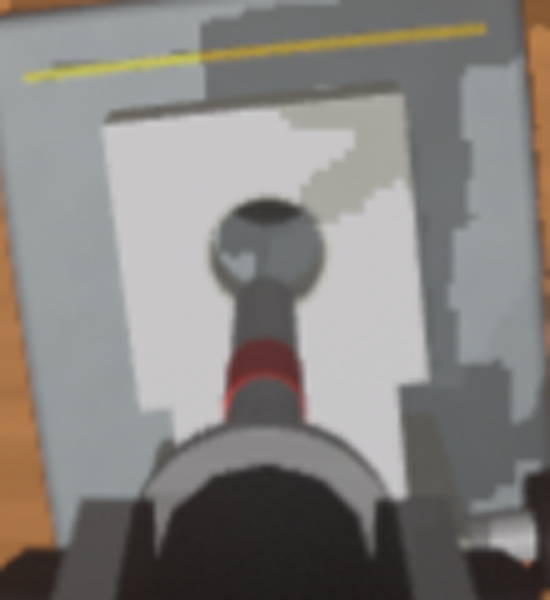

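View pics/s18.png

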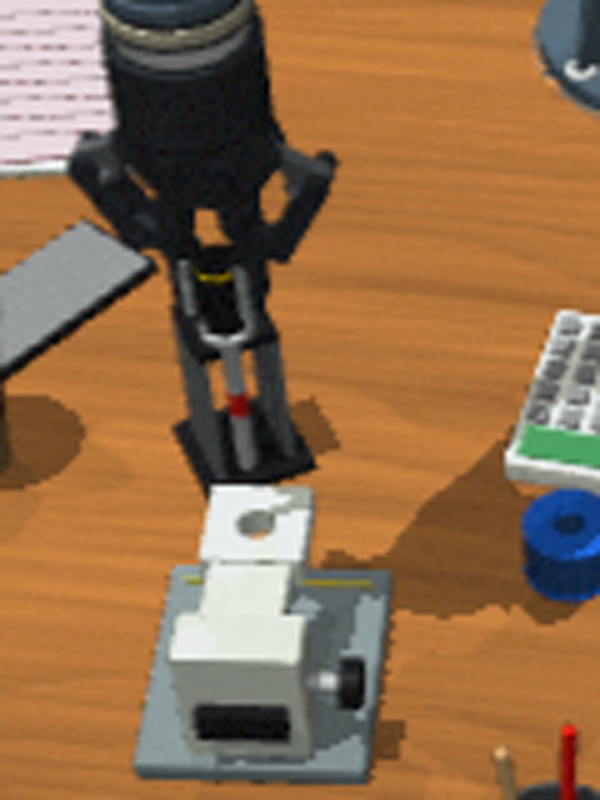

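View pics/t18.png

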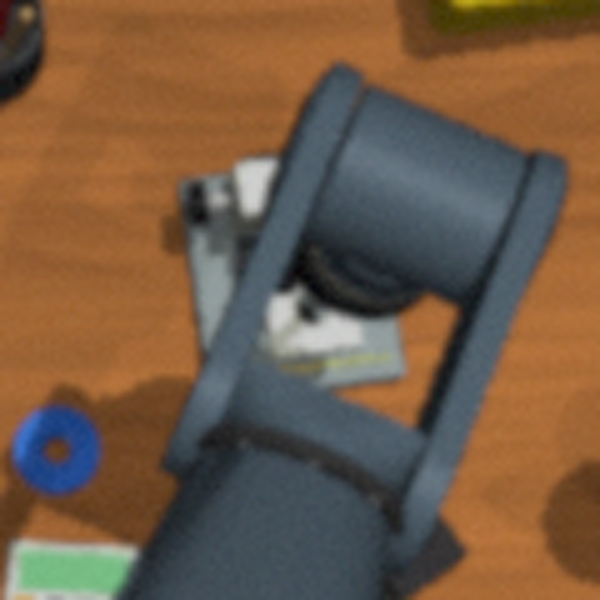

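```bash
cat > ov.py <<'E'
from h import *
def proj(s,X,cam):
    if cam=="wrist": return wproj(s,X)
    v=s["R"]@np.asarray(X,float)+s["t"];K=s["camera_matrix"];return (K@(v/v[2]))[:2]
def overlay(s,cam,box,k,items,out):
    r0,r1,c0,c1=box
    im=cv2.resize(s["pixels"][r0:r1,c0:c1,::-1],None,fx=k,fy=k,interpolation=cv2.INTER_CUBIC)
    for (x,y,z,r,col) in items:
        a=np.linspace(0,2*np.pi,61)
        p=np.array([proj(s,[x+r*np.cos(t),y+r*np.sin(t),z],cam) for t in a])
        q=np.round((p-[c0,r0]+.5)*k-.5).astype(np.int32)
        cv2.polylines(im,[q],False,col,1,cv2.LINE_AA)
    cv2.imwrite(out,im)
G=(0,255,0);B=(255,0,0);M=(255,0,255);Y=(0,255,255)
def rod(x,y,tip,tx=0,ty=0):
    return [(x+tx*z,y+ty*z,tip+z,r,c) for z,r,c in((0.004,.005,G),(.042,.005,G),(.058,.005,G),(.104,.014,G),(.150,.011,G))]
E
python3 - <<'E'
from ov import *
s=dict(np.load("w18.npz"))
overlay(s,"wrist",(150,330,220,350),4.4,[(.6005,-.1614,.1,.011,M)]+rod(.5975,-.1615,.1417),"pics/o1.png")
E
```

```text
(no output)
```

View pics/o1.png

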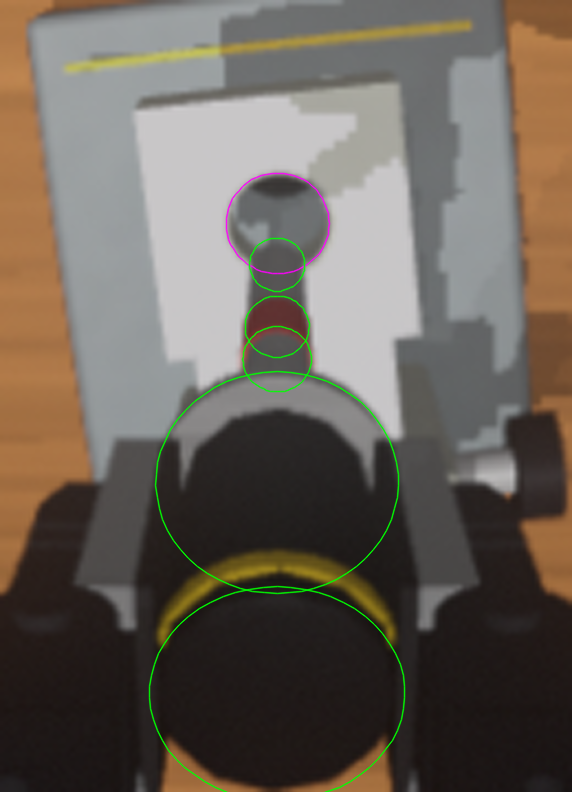

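The model overlay fits: rod axis about (0.5976, −0.1615), hole about (0.6005, −0.1614). Shifting +2.9 mm in x and lowering to just above the rim.

```bash
python3 -m jog '{"linear":[[0,0,0.1],[0,0,0.2],[0,0,0.29],[0.3,0,0.29],[0.8,0,0.29],[1.3,0,0.29],[1.8,0,0.29],[2.3,0,0.29],[2.7,0,0.29],[3,0,0.29],[3.2,0,0.29],[3.2,0,0.29],[3.2,0,0.29],[3.2,0,0.29],[3.2,0,0.29],[3.2,0,0.29]],"twist":[0,0,0,0,0,0,0,0,0,0,0,0,0,0,0,0],"claw":[-0.8,-0.8,-0.8,-0.8,-0.8,-0.8,-0.8,-0.8,-0.8,-0.8,-0.8,-0.8,-0.8,-0.8,-0.8,-0.8]}' 60
python3 - <<'E'
from ov import *
from station import manip
st=manip.sense();print(st["tcp_pos"],st["tool_rot"]);x,y,z=st["tcp_pos"]
s=manip.snapshot("wrist");np.savez("w19.npz",**s)
it=[(.6005,-.1614,.1,.011,M)]+rod(x,y,z-.0879)
overlay(s,"wrist",(150,330,220,350),4.4,it,"pics/o2.png")
overlay(s,"wrist",(170,300,220,350),4.4,[],"pics/o2b.png")
s=manip.snapshot("scene");np.savez("s19.npz",**s)
overlay(s,"scene",(150,230,190,270),7,[],"pics/o3b.png")
overlay(s,"scene",(150,230,190,270),7,[(.6005,-.1589,.1,.011,M)]+rod(x,y+.0025,z-.0879),"pics/o3.png")
E
```

```text
t: 23.92
tcp_pos: [0.6015, -0.1611, 0.1979]
tool_rot: [-0.0, 0.707, -0.0, 0.707]
force: [-0.5, 0.8, -0.7]
finger_gap: 0.241
[ 0.6015367  -0.161081    0.19794382] [-1.94858912e-04  7.06892057e-01 -1.94734711e-05  7.07321413e-01]
```

View pics/o2.png

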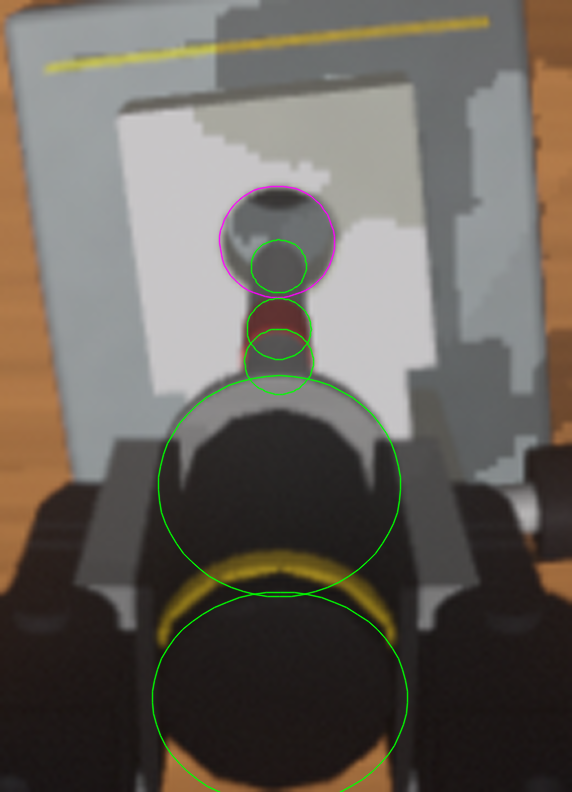

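View pics/o3b.png

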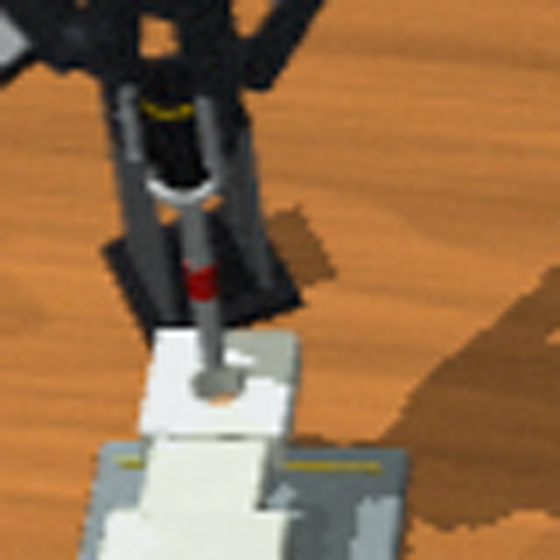

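View pics/o3.png

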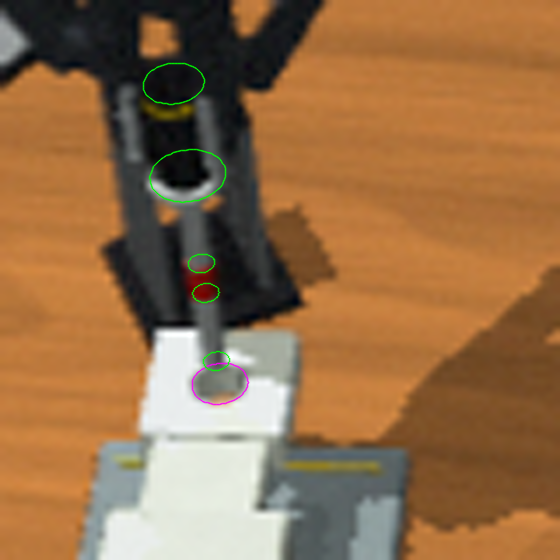

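View pics/o2b.png

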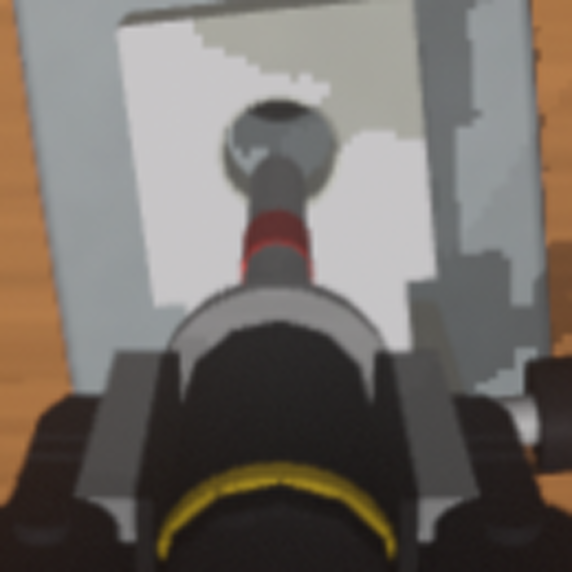

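```bash
python3 -m jog '{"linear":[[0,0.05,-0.03],[0,0.1,-0.05],[0.2,0.1,-0.05],[0.5,0.1,-0.05],[0.9,0.1,-0.05],[1.3,0.1,-0.05],[1.7,0.1,-0.05],[2.1,0.1,-0.05],[2.5,0.1,-0.05],[2.8,0.1,-0.05],[3,0.1,-0.05],[3,0.1,-0.05],[3,0.1,-0.05],[3,0.1,-0.05],[3,0.1,-0.05],[3,0.1,-0.05]],"twist":[0,0,0,0,0,0,0,0,0,0,0,0,0,0,0,0],"claw":[-0.8,-0.8,-0.8,-0.8,-0.8,-0.8,-0.8,-0.8,-0.8,-0.8,-0.8,-0.8,-0.8,-0.8,-0.8,-0.8]}' 60
python3 - <<'E'
from ov import *
from station import manip
st=manip.sense();print(st["tcp_pos"],st["force"]);x,y,z=st["tcp_pos"]
s=manip.snapshot("wrist");np.savez("w20.npz",**s)
overlay(s,"wrist",(190,290,230,340),5.5,[],"pics/o4b.png")
overlay(s,"wrist",(190,290,230,340),5.5,[(.6009,-.1607,.1,.011,M)]+rod(x,y,z-.0879),"pics/o4.png")
s=manip.snapshot("scene");np.savez("s20.npz",**s)
overlay(s,"scene",(160,220,190,250),9,[],"pics/o5b.png")
overlay(s,"scene",(160,220,190,250),9,[(.6005,-.1590,.1,.011,M)]+rod(x,y+.0025,z-.0879),"pics/o5.png")
E
```

```text
t: 25.35
tcp_pos: [0.601, -0.1601, 0.1679]
tool_rot: [-0.0, 0.707, -0.0, 0.707]
force: [0.2, -0.2, -1.3]
finger_gap: 0.24
[ 0.60101465 -0.16007781  0.16789259] [ 0.21983119 -0.16342868 -1.27425623]
```

View pics/o4b.png

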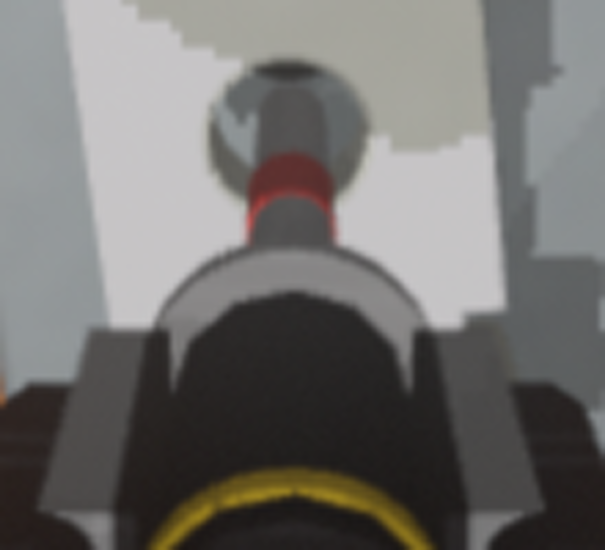

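View pics/o4.png

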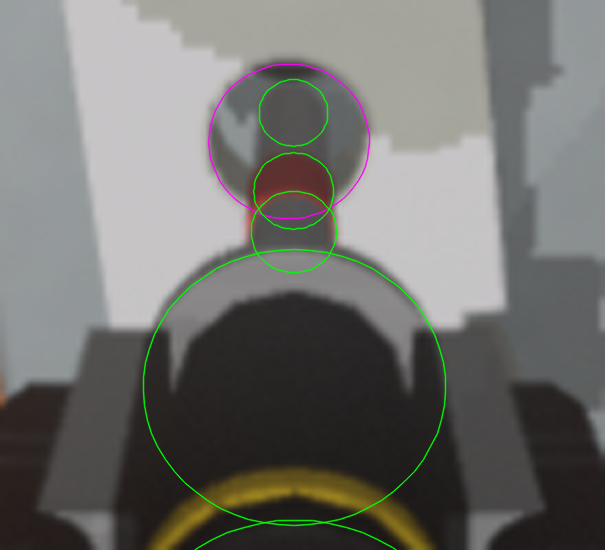

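View pics/o5b.png

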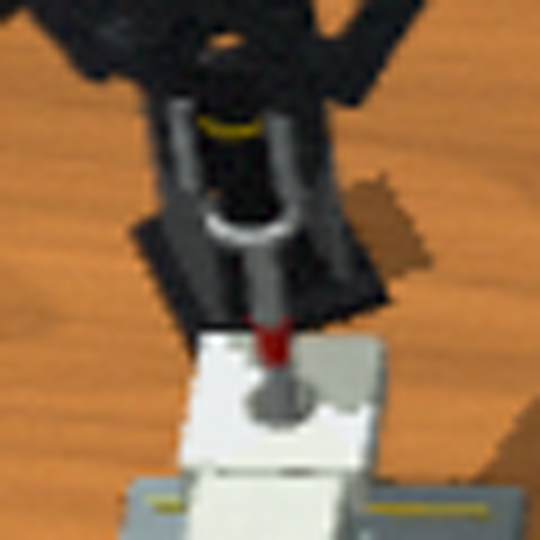

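View pics/o5.png

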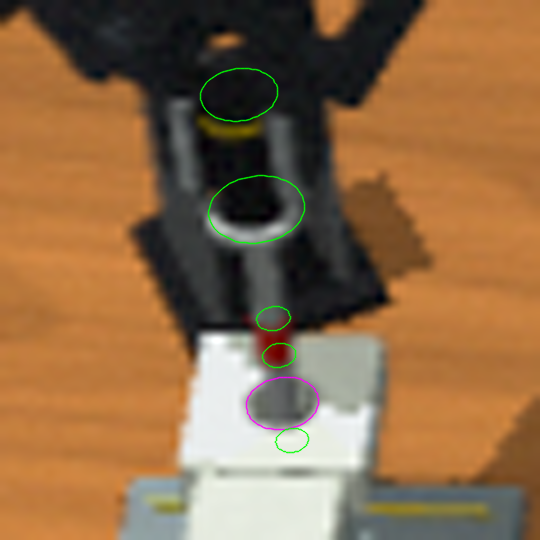

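Rod is in the hole, no contact, nearly centred. Lowering the remaining 30 mm with a −0.7 mm x correction.

```bash
python3 -m jog '{"linear":[[0,-0.03,-0.07],[0.3,-0.03,-0.07],[0.6,-0.03,-0.07],[1,-0.03,-0.07],[1.4,-0.03,-0.07],[1.8,-0.03,-0.07],[2.1,-0.03,-0.07],[2.4,-0.03,-0.07],[2.6,-0.03,-0.07],[2.8,-0.03,-0.07],[2.9,-0.03,-0.07],[3,-0.03,-0.07],[3,-0.03,-0.07],[3,-0.03,-0.07],[3,-0.03,-0.07],[3,-0.03,-0.07]],"twist":[0,0,0,0,0,0,0,0,0,0,0,0,0,0,0,0],"claw":[-0.8,-0.8,-0.8,-0.8,-0.8,-0.8,-0.8,-0.8,-0.8,-0.8,-0.8,-0.8,-0.8,-0.8,-0.8,-0.8]}' 60
python3 - <<'E'
from ov import *
from station import manip
st=manip.sense();print(st["tcp_pos"],st["tool_rot"],st["force"]);x,y,z=st["tcp_pos"]
s=manip.snapshot("wrist");np.savez("w21.npz",**s)
overlay(s,"wrist",(190,290,230,340),5.5,[],"pics/o6b.png")
overlay(s,"wrist",(190,290,230,340),5.5,[(.6004,-.1607,.1,.011,M)]+rod(x,y,z-.0879)+[(x,y,.1,.005,Y)],"pics/o6.png")
s=manip.snapshot("scene");np.savez("s21.npz",**s)
overlay(s,"scene",(160,220,190,250),9,[],"pics/o7b.png")
overlay(s,"scene",(160,220,190,250),9,[(.6005,-.1590,.1,.011,M)]+rod(x,y+.0020,z-.0879)[1:],"pics/o7.png")
E
```

```text
t: 26.78
tcp_pos: [0.6003, -0.1604, 0.1378]
tool_rot: [-0.0, 0.707, 0.0, 0.707]
force: [0.4, 0.3, -0.5]
finger_gap: 0.243
[ 0.60026686 -0.16035021  0.13781431] [-1.56549540e-04  7.06982861e-01  7.78823346e-06  7.07230662e-01] [ 0.35262612  0.31978059 -0.5283885 ]
```

View pics/o6b.png

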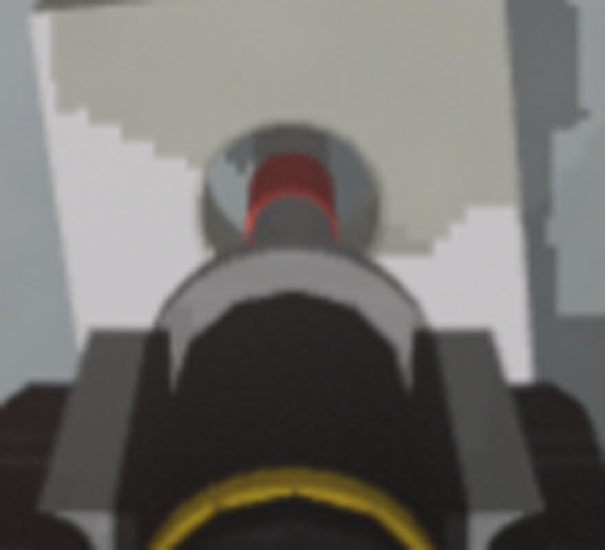

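View pics/o6.png

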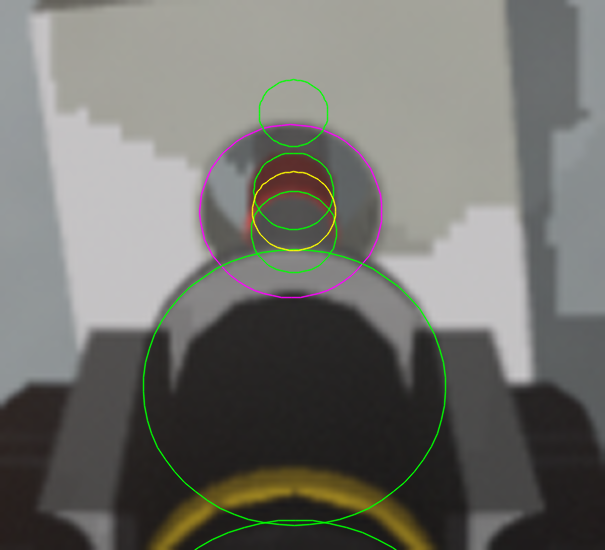

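View pics/o7b.png

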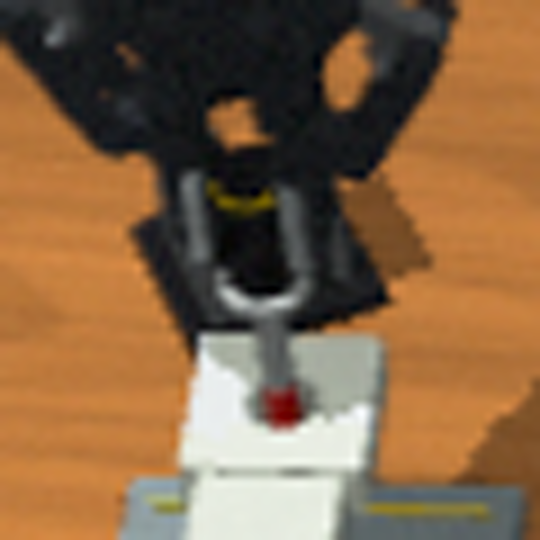

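View pics/o7.png

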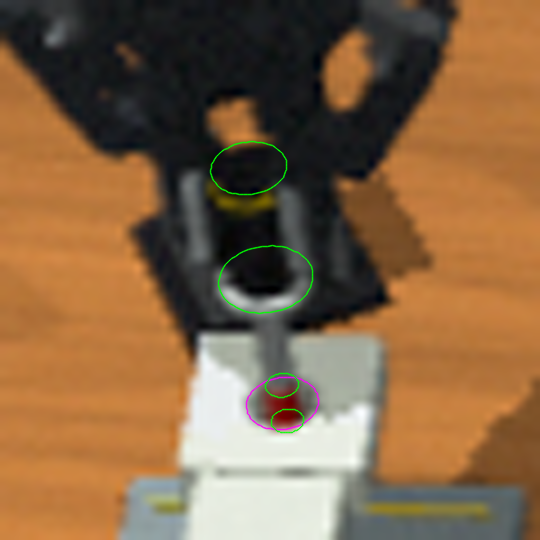

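```bash
python3 - <<'E'
from ov import *
for n,tcp in(("s19",[.6015,-.1611,.1979]),("s20",[.6010,-.1601,.1679])):
    s=dict(np.load(n+".npz"));im=s["pixels"].astype(float);red=np.clip(im[...,0]-np.maximum(im[...,1],im[...,2])-40,0,None)
    p=np.array([proj(s,[tcp[0],tcp[1]+.0015,tcp[2]-.0879+.05],"scene")])[0]
    r,c=int(p[1]),int(p[0]);w=red[r-6:r+8,c-4:c+6];m=(im[r-6:r+8,c-4:c+6,0]>1.8*im[r-6:r+8,c-4:c+6,1])&(im[r-6:r+8,c-4:c+6,1]<60);w=w*m
    yy,xx=np.mgrid[r-6:r+8,c-4:c+6];print(n,"pred front-centre",p,"centroid",(xx*w).sum()/w.sum(),(yy*w).sum()/w.sum())
    a=proj(s,[tcp[0]+.004,tcp[1]+.0015,tcp[2]-.0879+.05],"scene");b=proj(s,[tcp[0]+.004,tcp[1]+.0015,tcp[2]-.0879+.06],"scene");print("front",a,"per 10mm",b-a)
from station import manip
st=manip.sense();print(st["tcp_pos"],st["qd"].round(4),st["finger_gap"])
s=manip.snapshot("top");cv2.imwrite("pics/t22.png",s["pixels"][:,:,::-1])
s=manip.snapshot("scene");cv2.imwrite("pics/s22.png",s["pixels"][:,:,::-1])
E
```

```text
s19 pred front-centre [218.2283423  189.21149635] centroid 218.26081424936388 190.26590330788804
front [217.86941238 190.26935669] per 10mm [-0.41273131 -2.65013189]
s20 pred front-centre [219.8363044  196.90563207] centroid 219.95957820738138 197.87697715289983
front [219.48596261 197.96136297] per 10mm [-0.39791804 -2.56890328]
[ 0.60021022 -0.16034919  0.13777236] [ 0.0003  0.0001  0.0007  0.0004  0.0003 -0.0009] 0.2441117851867606
```

View pics/s22.png

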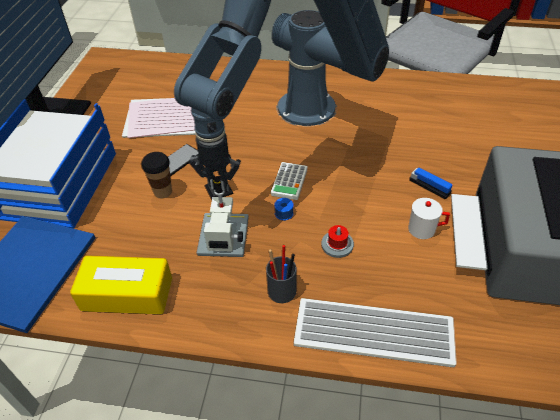

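The band height agrees to under 1 mm, the rod is centred and the arm is still. Handing in.

```bash
python3 -c "
from station import manip
print(manip.sign_off());st=manip.sense();print(st['t'],st['tcp_pos'],st['force'])"
```

```text
the job is handed in; nothing more can be done
None
the job is handed in; nothing more can be done
```

The red spool sits flat on the thread stand's platter and is released. The setting rod hangs in the needle guide, still held in the gripper, and I handed the job in at about 27 s.

- **Spool:** my first grasp slipped because the real fingertips end about 25–30 mm behind the reported TCP. The spool shifted about 1 cm on the desk but stayed upright. I re-gripped it lower, lowered it until it met the platter at the expected height (7.7 N) and let go. The picture afterwards shows it flat, with the spindle through its bore.
- **Rod:** I drew it straight up out of its stand and lowered it into the guide. Forces stayed at noise level (about 1.5 N or less), so there was no sign of it touching the machine. The rod's tip works out at about 50 mm above the desk, which puts the guide's rim at the middle of the red band.
- **Last checks:** the rod is within about 0.5 mm of the hole's centre in the wrist view and upright to well under 1°. All joints were at rest. At the earlier hover heights the band's position agreed with the scene camera to about 0.3 mm.
- **Disagreements:** the scene and top cameras differed by about 4 mm in y, so for the final centring I relied mainly on the wrist camera's view of rod and hole. In the final scene picture the band itself was too blurred to measure finely. The other objects look unmoved in that picture.

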